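# Put the flashlight away in the lidded chest

## Robot

A 6-joint arm with a two-finger parallel gripper is mounted at the origin on the work surface. World frame = base frame: x ahead of the robot, y to its left, z up, the work surface at z = 0. Lengths are in m, angles in rad, forces in N, time in s.
With the tool pointing down it reaches from about 0.375 to 0.975 m from the base axis. Payload 3.8 kg.
Tool frame: the origin (TCP) lies midway between the tips of the shut fingers; the grasp point (between the pads) lies 19 mm behind it; z points along the fingers, y is the line along which they close (so a half turn about z gives the same grasp; the last joint's range is limited). The gripper opens to 85 mm and grips with 20 to 120 N. Pads are 22 mm wide; open, the fingers measure 114 mm over their backs; the gripper's body (76 mm by 85 mm) begins 54 mm behind the grasp point. The pads swing forward as they close: fully open they stand 13 mm farther back than shut.
Start: joints at [1.245, 0.264, 1.604, -0, 1.274, -0.037], TCP at [0.192, 0.647, 0.204] pointing down, gripper open.
Joint ranges: [-2.63, 2.63], [-0.94, 2.18], [0.31, 2.57], [-1.31, 4.45], [0, 2.66], [-2.55, 2.55]. Speed limits (rad/s): [2.57, 2.57, 3.14, 3.14, 3.14, 3.14].

## Interface

Orientations are given as a rotation vector (axis times angle).
In Python, from workcell import bot, imaging gives the robot as it stands.
- The arm moves only by the tool step_arm, never from a script. Its argument "series" is a list of rows, each an object of numbers: "grip": the closure, from -1 (fully open) to 1 (shut); "x", "y", "z": the shift along the tool's x, y, z normalised to -1 to 1, where 1 is 500 mm; "ax", "ay", "az": the turn, a rotation vector about the tool's x, y, z normalised to -1 to 1, where 1 is 30 degrees. A call has 1 to 12 rows; each row is the pose to reach, as a shift and turn from the pose commanded when the call began, along the tool's axes at that moment; what a row does not reach only later rows make up. A row lasts 1/10 s, in which the tool goes at most 50 mm and 8.59 degrees, less where a joint would pass 70% of its speed; a pose out of reach is approached as far as the arm can. A call with a number of a shift or a turn outside -1 to 1 is refused whole. A call with a gripper value outside its range is refused whole. The fingers move at their own pace and stop on an object; "force" is the grip in N (left out, the last holds). Time passes only in rows, so rows that repeat a pose let the fingers close. It gives the time, the measured TCP pose, the force, the opening and the grip force at its end, in the units of the state.
- bot.read_state(): the state, without advancing time (a new reading comes with each control period).
- imaging.read_camera(name): name is "side" or "top" or "wrist"; returns a dict with "img" (384x512x3 uint8, red, green, blue), "fx", "fy", "cx", "cy" (pixels), "k1" (the pictures are not rectified: a ray, as slopes to the right and down, at radius r is drawn at 1 + k1 r^2 times it, then the intrinsics apply), "R" (3x3) and "t" (3): a world point X has camera coordinates R X + t. Camera axes: x right, y down, z forward; pixel columns grow to the right and rows downward; lengths in m; the calibration is good to about 2 mm. A picture is of the moment at which its call begins. There is no depth.
- bot.finish_job(): hands the job in; it is judged then, once.
The state is a dict: "time": time; "q": joint angles; "joint_vel": joint speeds; "joint_torque": joint torques, N m; "tool_pos": TCP position; "tcp_rot": TCP orientation; "wrist_force": force on the tool from outside, world axes, zero at the start; "torque": the same for the moment, N m; "width": opening from 0.0 (shut) to 1.0 (fully open); "grip_force": force on a finger pad.
Only numpy, scipy, OpenCV 4.12 (cv2) and the standard library are available. Lean on these libraries where they do the work, as an engineer would, in place of code of your own. Each camera call takes 0.05 s, during which the arm holds its last target. There are 200 camera calls.

## Task

The flashlight lying in the serving tray belongs in the wooden chest. First take the remote control off the chest's lid and lay it flat on the big book, then lift the lid (its front edge overhangs the chest) until it leans back on its stop and stays open by itself, and only then lay the flashlight on the floor of the chest and leave the lid open. Set things down, do not drop them, and do not shift the mug, the box of cards, the candle jar or the radio.

Things in the scene. Friction and masses are not known exactly. Their poses are not given: they have to be found in the camera images.
- chest: Medium-brown wooden chest, fixed to the table: an open box 160 (x) x 220 (y) x 90 mm high, walls and floor 8 mm thick, inside 144 x 204 mm and empty. Origin: centre of its underside on the table; its -x side is the front and faces roughly to the robot, z up. The lid closes its top and is hinged along the back (+x) rim.
- lid (a joint): Angle of the chest's lid, rad: 0 shut, 1.85 on its stop, leaning back 16 degrees past upright. Plain wooden board 12 mm thick, 226 mm wide (chest y) and 190 mm from hinge to front edge, no handle or latch. It sticks out 30 mm in front of the chest's front wall as a lip, open from beneath. About 0.3 to 0.6 kg; the hinge is nearly free, so it falls shut when let go below about 1.5 rad and falls back on the stop by itself beyond about 1.65 rad.
- hinge (a point): Middle of the hinge line at the chest's back: in the chest's frame 80 mm behind (+x) the chest's origin and 90 mm up, at the height of the lid's underside. The axis is the chest's y; axes as the chest's.
- lid_edge (a point): Middle of the lower front edge of the lid (moves with the lid; 190 mm from the hinge line, at the height of the underside: 90 mm above the table when shut). Axes: x from the lip towards the hinge, y along the hinge line, z out of the lid's upper face.
- remote_mid (a point): Centre of the black remote control, a flat bar 170 (x) x 46 (y) x 20 (z) mm, 0.1 to 0.2 kg, lying loose on the shut lid at any yaw; its centre is 10 mm above what it lies on.
- book: Big grey clothbound book lying flat, fixed to the table, 270 (x) x 210 (y) x 30 mm thick. Origin: centre of its underside on the table. The candle jar stands near its +x end; the rest of its top is free. It lies on one side of the chest, the tray on the other; which side is which varies.
- flashlight_mid (a point): Centre of the flashlight, lying along its own x, 150 mm long, 0.13 to 0.25 kg: a plain aluminium barrel 32 mm thick from x = -53 to +30 mm between black six-sided ends 38 mm across flats (they keep it from rolling). Centre 19 mm above what it lies on. It lies in the tray beside the radio, left or right of it.
- tray: Low wooden serving tray, fixed to the table, 260 (x) x 240 (y) mm, rim 20 mm high, floor and walls 8 mm thick, a bar handle over the middle of each x end reaching 41 mm above the table. Origin: centre of its underside on the table. Flashlight and radio lie in it, about 100 mm apart in y.
- radio_mid (a point): Centre of the black two-way radio lying flat in the tray, 110 (x) x 58 (y) x 30 mm, with a 50 mm stub aerial at its +x end; leave alone.
- candle_mid (a point): Centre of the lidded amber candle jar standing on the book, 72 mm across, 88 mm high; leave alone.
- mug_mid (a point): Centre of the white mug standing on the table in front of one half of the lid's lip (left or right varies), 80 mm across, 95 mm high, handle away from the chest; leave alone.
- cards_mid (a point): Centre of the cardboard box of playing cards lying on the table in front of the other half of the lip, 95 (x) x 65 (y) x 22 mm; leave alone.
Mind the look-alikes: they are no part of the job. What is shaped like the part that bears remote_mid but blue or yellow is not meant. Leave any orange look-alike of the part that bears flashlight_mid alone.

How it is judged:
On the way, in this order (a step that is already met when the one before it is completed fails the run):
1. the remote lies flat on the book, let go (x of remote_mid in the frame of book between -0.135 and 0.135 m and y of remote_mid in the frame of book between -0.105 and 0.105 m and z of remote_mid in the frame of book between 0.034 and 0.047 m and angle between remote_mid's own z axis and vertical below 0.12 rad and contact force between remote and the fingers below 0.1 N and linear speed of remote below 0.03 m/s), for 0.2 s.
2. the lid rests on its stop, let go (value of joint lid above 1.75 rad and contact force between lid and the arm below 0.1 N and contact force between lid and the fingers below 0.1 N), for 0.2 s.
3. the flashlight lies on the floor of the chest, let go (x of flashlight_mid in the frame of chest between -0.075 and 0.075 m and y of flashlight_mid in the frame of chest between -0.105 and 0.105 m and z of flashlight_mid in the frame of chest between 0 and 0.045 m and angle between flashlight_mid's own x axis and vertical between 1.35 and 1.79 rad and contact force between flashlight and the fingers below 0.1 N and linear speed of flashlight below 0.03 m/s), for 0.2 s.
At the end, for the whole second after the job is handed in: The remote rests flat on top of the book (centre over the book, tilt below 0.12 rad), the lid is open on its stop by itself (beyond 1.75 rad), the flashlight lies level inside the chest (its centre less than 45 mm above the chest's underside); all released and at rest (all of step 1 and all of step 2 and all of step 3); the robot touches nothing.
It fails at once if the mug, box of cards, candle jar or radio is shifted by more than 30 mm (distance of any of mug_mid, cards_mid, candle_mid, radio_mid from where it was at the start of the episode above 0.03 m).
It fails at once if the remote is dropped (falls free faster than 0.8 m/s, about 30 mm of fall) (linear speed of remote above 0.8 m/s and contact force between remote and the fingers below 0.05 N).
It fails at once if the flashlight is dropped (falls free faster than 0.8 m/s, about 30 mm of fall) (linear speed of flashlight above 0.8 m/s and contact force between flashlight and the fingers below 0.05 N).
It also fails if it takes over 72 s, if anything falls off the work surface, if the arm or the gripper's body presses on something with over 40 N, if the wrist force passes 120 N, or if a joint passes its speed limit or range.

## Working session

There is one attempt and no reset: what is moved stays moved. The work goes in short steps, Python scripts to look and compute and a tool call to move; the robot and the scene stay as the last step left them, time stands still between calls to the robot, and variables do not carry over. Pictures are saved under pics/ and viewed, at most 10 in all, crops included, and the job is handed in when it is done.

Besides the shell and the picture viewer there is one more tool, called as name(argument=value, ...) on one line, values as JSON. step_arm: Moves the arm, as the interface text tells. Scaled input: -1 to 1 covers 500 mm each way for a shift and 30 degrees each way for a turn. Its arguments: {"type":"object","properties":{"series":{"type":"array","items":{"type":"object","properties":{"grip":{"type":"number"},"x":{"type":"number","minimum":-1,"maximum":1},"y":{"type":"number","minimum":-1,"maximum":1},"z":{"type":"number","minimum":-1,"maximum":1},"ax":{"type":"number","minimum":-1,"maximum":1},"ay":{"type":"number","minimum":-1,"maximum":1},"az":{"type":"number","minimum":-1,"maximum":1}}}},"force":{"type":"number"}},"required":["series"]}

```bash
ls; mkdir -p pics
cat > h.py <<'E'
import numpy as np, cv2
from workcell import bot, imaging
from scipy.spatial.transform import Rotation as Ro
def K(c): return np.array([[c['fx'],0,c['cx']],[0,c['fy'],c['cy']],[0,0,1.]])
def ray(c,p):
    n=cv2.undistortPoints(np.array([[p]],float),K(c),np.array([c['k1'],0,0,0.]))[0,0] if 0 else None
    d=np.array([(p[0]-c['cx'])/c['fx'],(p[1]-c['cy'])/c['fy']]); u=d.copy()
    for _ in range(30): u=d/(1+c['k1']*(u@u))
    R=np.array(c['R']);t=np.array(c['t'])
    return -R.T@t, R.T@np.array([u[0],u[1],1.])
def onz(c,p,z):
    o,d=ray(c,p); return o+d*(z-o[2])/d[2]
def tri(c1,p1,c2,p2):
    o1,d1=ray(c1,p1);o2,d2=ray(c2,p2);d1/=np.linalg.norm(d1);d2/=np.linalg.norm(d2)
    s=np.linalg.lstsq(np.c_[d1,-d2],o2-o1,rcond=None)[0]
    a=o1+d1*s[0];b=o2+d2*s[1]; return (a+b)/2,np.linalg.norm(a-b)
def proj(c,X):
    x=np.array(c['R'])@X+np.array(c['t']);u=x[:2]/x[2];u=u*(1+c['k1']*(u@u))
    return np.array([u[0]*c['fx']+c['cx'],u[1]*c['fy']+c['cy']])
def rel(target,Rt):
    """shift+turn from the current pose to target, in scaled tool units"""
    s=bot.read_state();R=Ro.from_rotvec(s['tcp_rot'])
    return R.inv().apply(np.array(target)-s['tool_pos'])/.5,np.degrees((R.inv()*Rt).as_rotvec())/30
def down(yaw): # tool z down, tool y at angle yaw in world
    y=np.array([np.cos(yaw),np.sin(yaw),0]);z=np.array([0,0,-1.]);return Ro.from_matrix(np.c_[np.cross(y,z),y,z])
def cam(n,save=None):
    c=imaging.read_camera(n)
    if save: cv2.imwrite('pics/'+save,c['img'][:,:,::-1])
    return c
E
python3 - <<'E'
from h import *
import pickle
cs={n:cam(n) for n in('top','side','wrist')}
pickle.dump(cs,open('c0.pkl','wb'))
for n in cs: print(n,-np.array(cs[n]['R']).T@cs[n]['t'],cs[n]['fx'],cs[n]['k1'])
cv2.imwrite('pics/top.png',cv2.resize(cs['top']['img'][:,:,::-1],(800,600)));cv2.imwrite('pics/side.png',cv2.resize(cs['side']['img'][:,:,::-1],(800,600)))
print(bot.read_state())
E
```

```text
pics
top [0.29055112 0.09750316 1.43225273] 377.2187618762263 -0.10298974820041748
side [ 0.00143056 -0.86127095  1.33161385] 451.12349549250877 -0.11724144813240209
wrist [0.12608971 0.66696558 0.37218114] 320.8035405491244 -0.08357346194810159
{'time': 0.15, 'q': array([ 1.24510689e+00,  2.64595007e-01,  1.60506315e+00,  7.09488382e-06,
        1.27374424e+00, -3.68751124e-02]), 'joint_vel': array([ 0.00140386, -0.00231274, -0.00414868,  0.00085632, -0.00144495,
        0.00071067]), 'joint_torque': array([ 8.87155147e-04, -5.15909886e+01, -3.67960131e+01, -1.46651860e-04,
        7.95875763e-03, -2.39445434e-06]), 'tool_pos': array([0.19203144, 0.64644841, 0.20263652]), 'tcp_rot': array([-4.52048507e-01, -3.10856186e+00,  2.79394295e-03]), 'wrist_force': array([-0.07003131, -0.62995283, -0.38673964]), 'torque': array([-0.00138979,  0.01493174,  0.01677114]), 'grip_force': 0.0, 'width': 1.0001665122643526}
```

View pics/top.png

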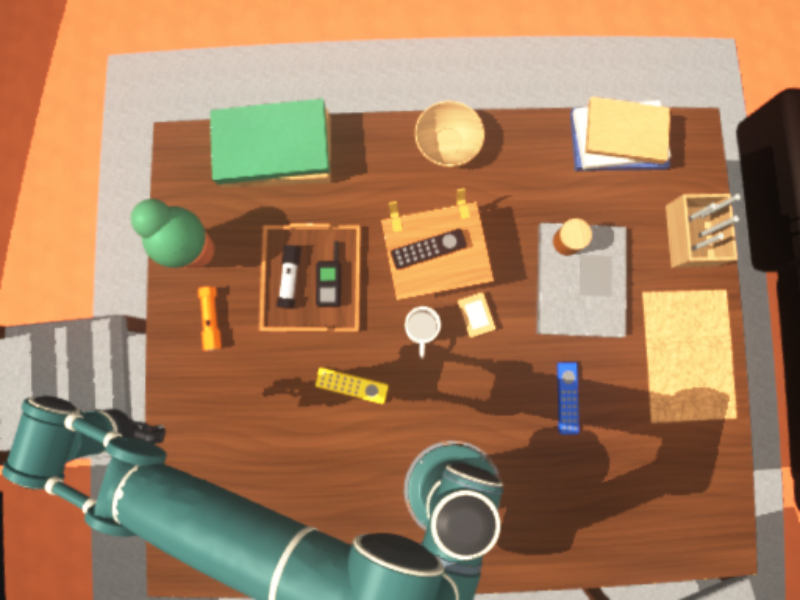

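View pics/side.png

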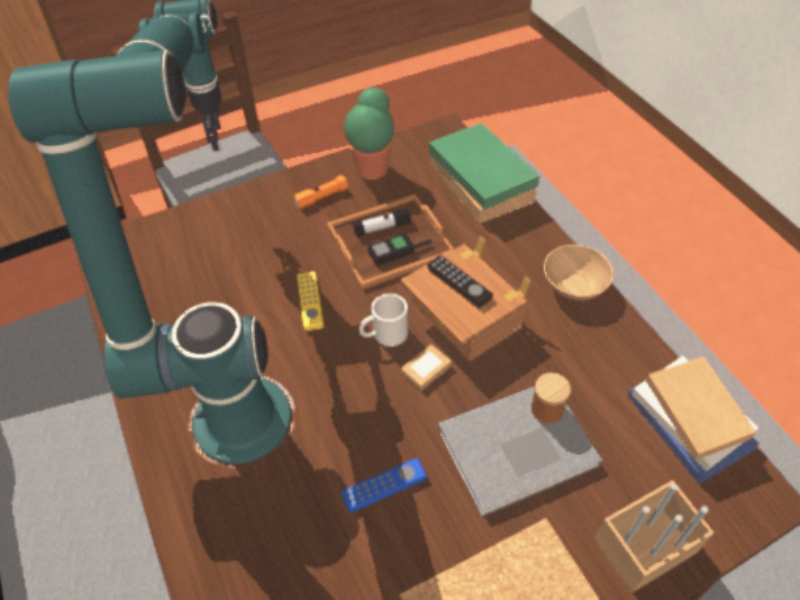

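The top view (800x600) shows the black remote at (428,248) on the lid and the grey book at (583,280) on the right, with the jar at (575,235). The tray is on the left with the white and black flashlight at (288,277) and the radio at (328,284). The mug is at (422,325) and the cards at (477,314).

Look-alikes:
- **Remotes:** black (428,248), yellow (352,386) and blue (568,398). The black one on the lid is meant.
- **Flashlights:** aluminium and black in the tray (288,277), and orange (208,318). The one in the tray is meant.

I'll measure next and confirm these in an enlarged crop.

```bash
cat > m.py <<'E'
from h import *
import pickle
cs=pickle.load(open('c0.pkl','rb'));T,S=cs['top'],cs['side']
def comps(c,roi,f,k=3):
    x0,y0,x1,y1=[int(v/1.5625) for v in roi];im=c['img'][y0:y1,x0:x1].astype(int)
    m=f(im).astype(np.uint8);m=cv2.morphologyEx(m,cv2.MORPH_CLOSE,np.ones((k,k)))
    cn,_=cv2.findContours(m,cv2.RETR_EXTERNAL,cv2.CHAIN_APPROX_NONE);q=max(cn,key=cv2.contourArea)
    M=cv2.moments(q);return q.reshape(-1,2)+[x0,y0],np.array([M['m10']/M['m00']+x0,M['m01']/M['m00']+y0]),M['m00']
def quad(q):
    h=cv2.convexHull(q.astype(np.int32))
    for e in np.linspace(1,15,60):
        a=cv2.approxPolyDP(h,e,True)
        if len(a)<=4:return a.reshape(-1,2)
ch=lambda i:i.max(2)-i.min(2)
dark=lambda i:(i.max(2)<95)&(ch(i)<28)
black=lambda i:(ch(i)<30)
lid=lambda i:((i[...,0]>140)&(i[...,0]-i[...,2]>45))|((i.max(2)<80)&(ch(i)<25))
grey=lambda i:(ch(i)<30)&(i.max(2)>90)
R={}
for n,c,rois in(('top',T,dict(remote=(386,225,472,275),torch=(270,235,304,320),lid=(370,190,505,310),book=(525,215,640,345))),('side',S,dict(remote=(415,245,500,315),torch=(345,200,418,240),lid=(400,245,530,365),book=(430,370,610,525)))):
    for k,r in rois.items():
        f=dict(remote=dark,torch=black,lid=lid,book=grey)[k]
        q,m,a=comps(c,r,f);rect=cv2.minAreaRect(q.astype(np.float32));R[n,k]=(q,m,rect)
        print(n,k,'cen',m.round(1),'area',a,'rect',np.round(rect[0],1),np.round(rect[1],1),round(rect[2],1))
        if k in('lid','book'):print(quad(q).tolist())
        cv2.drawContours(c['img'],[q.astype(np.int32)],-1,(255,0,255),1)
for k in('remote','torch'):
    print(k,'tri',tri(T,R['top',k][2][0],S,R['side',k][2][0]),tri(T,R['top',k][1],S,R['side',k][1]))
A=cv2.resize(T['img'][95:230,160:410,::-1],(800,432)) ;cv2.imwrite('pics/a.png',A)
pickle.dump(R,open('R.pkl','wb'))
E
python3 m.py
```

```text
Traceback (most recent call last):
  File "m.py", line 23, in <module>
    q,m,a=comps(c,r,f);rect=cv2.minAreaRect(q.astype(np.float32));R[n,k]=(q,m,rect)
          ~~~~~^^^^^^^
  File "m.py", line 8, in comps
    M=cv2.moments(q);return q.reshape(-1,2)+[x0,y0],np.array([M['m10']/M['m00']+x0,M['m01']/M['m00']+y0]),M['m00']
                                                              ~~~~~~~~^~~~~~~~~
ZeroDivisionError: float division by zero
```

```bash
python3 - <<'E'
from m0 import * if 0 else None
E
python3 - <<'E'
import pickle
cs=pickle.load(open('c0.pkl','rb'));T=cs['top']['img'];S=cs['side']['img']
for n,I,ps in(('T',T,dict(remote=[(400,262),(440,248),(418,240)],lid=[(400,285),(460,275)],torch=[(288,255),(287,282),(284,303)],tray=[(308,250)],book=[(560,310),(600,275)])),('S',S,dict(remote=[(440,265),(462,288)],lid=[(440,310),(500,320)],torch=[(362,228),(376,222),(403,214)],tray=[(370,240)],book=[(480,440)]))):
  for k,v in ps.items(): print(n,k,[I[int(y/1.5625),int(x/1.5625)].tolist() for x,y in v])
E
```

```text
T remote [[153, 137, 124], [86, 57, 50], [236, 153, 81]]
T lid [[247, 174, 92], [247, 173, 92]]
T torch [[67, 53, 49], [255, 254, 254], [69, 53, 51]]
T tray [[90, 54, 35]]
T book [[206, 198, 186], [195, 184, 171]]
S remote [[78, 70, 69], [70, 59, 56]]
S lid [[224, 150, 98], [151, 102, 69]]
S torch [[57, 47, 46], [228, 218, 211], [59, 50, 49]]
S tray [[81, 57, 45]]
S book [[176, 168, 160]]  File "<stdin>", line 1
    from m0 import * if 0 else None
                     ^^
SyntaxError: invalid syntax
```

```bash
python3 - <<'E'
s=open('m.py').read()
a=s.index('dark=');b=s.index('R={}')
s=s[:a]+'''sat=lambda i:ch(i)/(i.max(2)+1)
F=dict(top=dict(remote=lambda i:(sat(i)<.47)&(i.max(2)<200),torch=lambda i:sat(i)<.42,lid=lambda i:(i[...,0]>200)|((sat(i)<.47)&(i.max(2)<200)),book=lambda i:(sat(i)<.2)&(i.max(2)>120)),
 side=dict(remote=lambda i:sat(i)<.36,torch=lambda i:sat(i)<.32,lid=lambda i:(i[...,0]>185)|(sat(i)<.3),book=lambda i:(sat(i)<.2)&(i.max(2)>110)))
'''+s[b:].replace("dict(remote=dark,torch=black,lid=lid,book=grey)[k]","F[n][k]")
s=s.replace("A=cv2","A0=cv2.resize(T['img'][95:230,160:410,::-1],(800,432));B0=cv2.resize(S['img'][115:340,210:400,::-1],(507,600))\nA=np.zeros((600,800,3),np.uint8);A[:300,:555]=cv2.resize(A0,(555,300));A[300:,:253]=cv2.resize(B0,(253,300))\nA1=cv2",1).replace("A1=cv2.resize(T['img'][95:230,160:410,::-1],(800,432)) ;","")
open('m.py','w').write(s)
E
python3 m.py
```

```text
top remote cen [273.6 158.7] area 464.5 rect [273.7 158.6] [11.7 45.9] 72.3
top torch cen [184.4 176.3] area 340.0 rect [184.4 176.5] [ 9.9 39.3] 7.1
top lid cen [279.  159.6] area 3219.0 rect [278.8 158. ] [56.1 63.1] 78.7
[[304, 129], [315, 179], [254, 191], [244, 141]]
top book cen [373.  182.5] area 3338.5 rect [372.3 178.9] [56.1 71.2] 1.2
[[346, 143], [399, 146], [399, 214], [344, 212]]
side remote cen [294.1 179.5] area 426.0 rect [294.  179.5] [44.2 11.6] 36.9
side torch cen [244.4 141.8] area 288.0 rect [244.2 141.7] [ 9.6 35.9] 75.3
side lid cen [295.7 185.7] area 2590.0 rect [294.8 182.8] [71.4 49.5] 45.0
[[286, 156], [336, 192], [296, 218], [256, 179]]
side book cen [329.1 288.4] area 4643.0 rect [332.4 284. ] [65.7 88.3] 67.2
[[382, 298], [308, 329], [281, 270], [339, 248]]
remote tri (array([0.56353593, 0.04446885, 0.10615024]), np.float64(0.0004246843529213204)) (array([0.5637064 , 0.04491249, 0.10559106]), np.float64(0.0017034699800799998))
torch tri (array([0.52174702, 0.38250446, 0.02326583]), np.float64(3.3364637288001966e-05)) (array([0.52253324, 0.3826379 , 0.02240552]), np.float64(6.401647723630365e-05))
```

View pics/a.png

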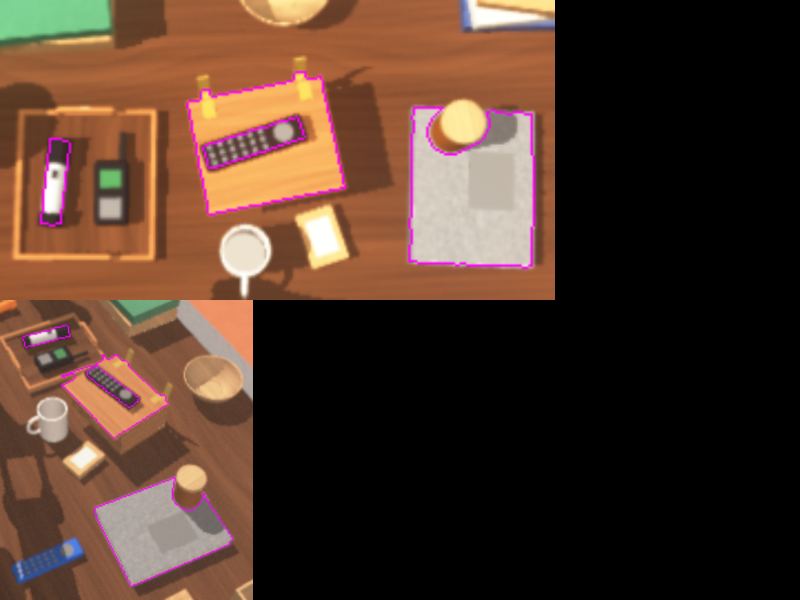

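The crop confirms the black remote on the lid and the white and black flashlight in the tray, and the outlines fit. Triangulated heights are about 5 mm below the expected ones, within calibration and pixel error. Next I'll work out poses.

Run:
```python
from h import *
import pickle
cs=pickle.load(open('c0.pkl','rb'));R=pickle.load(open('R.pkl','rb'))
def axis(c,r,z):
    b=cv2.boxPoints(r);e=[np.linalg.norm(b[0]-b[1]),np.linalg.norm(b[1]-b[2])]
    p,q=((b[0]+b[1])/2,(b[2]+b[3])/2) if e[0]<e[1] else ((b[1]+b[2])/2,(b[3]+b[0])/2)
    P,Q=onz(c,p,z),onz(c,q,z);d=Q-P;d*=np.sign(d[0]+1e-9);return ((P+Q)/2).round(4),np.degrees(np.arctan2(d[1],d[0])).round(1),np.linalg.norm(d).round(3)
for n in('top','side'):
    for k,z in(('remote',.117),('torch',.03)): print(n,k,axis(cs[n],R[n,k][2],z))
def pr(L):
    L=np.array(L);print(L[:,:2].round(3).tolist(),'cen',L.mean(0).round(3),'sides',[np.linalg.norm(L[i]-L[i-1]).round(3) for i in range(4)],[np.degrees(np.arctan2(*(L[i]-L[i-1])[1::-1])).round(1) for i in range(4)])
for n,q in(('top',[[304,129],[315,179],[254,191],[244,141]]),('side',[[286,156],[336,192],[296,218],[256,179]])): pr([onz(cs[n],p,.102) for p in q])
for n,q in(('top',[[346,143],[399,143.5],[399,214],[344,212]]),('side',[[382,298],[308,329],[281,270],[339,248]])): pr([onz(cs[n],p,.03) for p in q])
T,S=cs['top'],cs['side']
# heights: matched corners
print([tri(T,a,S,b) for a,b in(([315,179],[296,218]),([254,191],[256,179]),([399,214],[308,329]),([344,212],[281,270]))])
# mug top centre, cards, candle
for nm,a,z in(('mug',(422,323),.095),('cards',(477,314),.022),('candle',(575,235),.118),('mughandle',(422,355),.05),('radio',(328,284),.038),('tray tl',(262,225),.02),('tray br',(362,330),.02)): print(nm,onz(T,np.array(a)/1.5625,z).round(3))
```

```text
top remote (array([0.5612, 0.0447, 0.117 ]), np.float64(-73.8), np.float64(0.163))
top torch (array([0.5212, 0.3812, 0.03  ]), np.float64(-7.3), np.float64(0.15))
side remote (array([0.5582, 0.0386, 0.117 ]), np.float64(-73.5), np.float64(0.175))
side torch (array([0.5197, 0.3761, 0.03  ]), np.float64(-7.1), np.float64(0.151))
[[0.671, -0.069], [0.486, -0.1], [0.449, 0.118], [0.632, 0.15]] cen [0.559 0.025 0.102] sides [np.float64(0.222), np.float64(0.187), np.float64(0.222), np.float64(0.186)] [np.float64(-80.1), np.float64(-170.5), np.float64(99.5), np.float64(9.7)]
[[0.597, 0.164], [0.668, -0.072], [0.487, -0.105], [0.445, 0.114]] cen [0.549 0.025 0.102] sides [np.float64(0.16), np.float64(0.247), np.float64(0.184), np.float64(0.222)] [np.float64(18.4), np.float64(-73.3), np.float64(-169.8), np.float64(100.8)]
[[0.632, -0.237], [0.625, -0.444], [0.354, -0.423], [0.369, -0.214]] cen [ 0.495 -0.33   0.03 ] sides [np.float64(0.264), np.float64(0.207), np.float64(0.272), np.float64(0.21)] [np.float64(-5.0), np.float64(-91.8), np.float64(175.6), np.float64(86.0)]
[[0.601, -0.458], [0.344, -0.436], [0.368, -0.221], [0.582, -0.238]] cen [ 0.474 -0.338  0.03 ] sides [np.float64(0.221), np.float64(0.258), np.float64(0.217), np.float64(0.215)] [np.float64(-85.1), np.float64(175.2), np.float64(83.6), np.float64(-4.6)]
[(array([ 0.48772641, -0.1015612 ,  0.09713427]), np.float64(0.002791462762525898)), (array([0.44891159, 0.11884937, 0.0951354 ]), np.float64(0.0019508593030653056)), (array([ 0.35255482, -0.43005713,  0.00886672]), np.float64(0.005534921423131958)), (array([ 0.36999556, -0.21623157,  0.021546  ]), np.float64(0.001784365377088384))]
mug [0.392 0.063 0.095]
cards [ 0.415 -0.072  0.022]
candle [ 0.581 -0.294  0.118]
mughandle [0.32  0.064 0.05 ]
radio [0.496 0.283 0.038]
tray tl [0.652 0.448 0.02 ]
tray br [0.385 0.206 0.02 ]
```

```bash
cat >> h.py <<'E'
def go(x,y,z,yaw,half=True):
    s=bot.read_state();R=Ro.from_rotvec(s['tcp_rot']);c=[down(np.radians(yaw+k)) for k in((0,180) if half else (0,))]
    b=min(c,key=lambda q:(R.inv()*q).magnitude());d,a=rel([x,y,z],b);print('shift',d.round(4),'turn',a.round(3))
E
python3 -c "
from h import *
s=bot.read_state();print(Ro.from_rotvec(s['tcp_rot']).as_matrix().round(3))
go(.56,.043,.25,16.3)"
```

```text
[[-0.959  0.285 -0.001]
 [ 0.285  0.959 -0.002]
 [ 0.    -0.002 -1.   ]]
shift [-1.0492 -0.9475 -0.0931] turn [-0.003  0.002  1.905]
```

step_arm(series=[{"grip": -1,"x": -0.9,"y": -0.8,"z": -0.1,"az": 1},{"grip": -1,"x": -0.9,"y": -0.8,"z": -0.1,"az": 1},{"grip": -1,"x": -0.9,"y": -0.8,"z": -0.1,"az": 1},{"grip": -1,"x": -0.9,"y": -0.8,"z": -0.1,"az": 1},{"grip": -1,"x": -0.9,"y": -0.8,"z": -0.1,"az": 1},{"grip": -1,"x": -0.9,"y": -0.8,"z": -0.1,"az": 1},{"grip": -1,"x": -0.9,"y": -0.8,"z": -0.1,"az": 1},{"grip": -1,"x": -0.9,"y": -0.8,"z": -0.1,"az": 1},{"grip": -1,"x": -0.9,"y": -0.8,"z": -0.1,"az": 1},{"grip": -1,"x": -0.9,"y": -0.8,"z": -0.1,"az": 1},{"grip": -1,"x": -0.9,"y": -0.8,"z": -0.1,"az": 1},{"grip": -1,"x": -0.9,"y": -0.8,"z": -0.1,"az": 1}])

```text
validation failed for argument at $.se...
```

```bash
python3 -c "
from h import *
go(.56,.043,.25,16.3)"
```

```text
shift [-1.0492 -0.9475 -0.0931] turn [-0.003  0.002  1.905]
```

step_arm(series=[{"grip": -1.0,"x": -0.9,"y": -0.8,"z": -0.1,"ax": 0.0,"ay": 0.0,"az": 0.99},{"grip": -1.0,"x": -0.9,"y": -0.8,"z": -0.1,"ax": 0.0,"ay": 0.0,"az": 0.99}])

```text
time: 0.35
tool_pos: [0.2444, 0.5617, 0.2108]
tcp_rot: [0.916, 3.005, -0.003]
wrist_force: [1.2, -1.6, 0.6]
width: 0.999
grip_force: 0.0
```

```bash
python3 -c "
from h import *
go(.56,.043,.25,16.3)"
```

```text
shift [-1.1026 -0.5087 -0.077 ] turn [-0.003  0.002  1.326]
```

step_arm(series=[{"grip": -1,"x": -0.9,"y": -0.4,"z": -0.08,"ax": 0,"ay": 0,"az": 0.9},{"grip": -1,"x": -0.9,"y": -0.4,"z": -0.08,"ax": 0,"ay": 0,"az": 0.9},{"grip": -1,"x": -0.9,"y": -0.4,"z": -0.08,"ax": 0,"ay": 0,"az": 0.9},{"grip": -1,"x": -0.9,"y": -0.4,"z": -0.08,"ax": 0,"ay": 0,"az": 0.9},{"grip": -1,"x": -0.9,"y": -0.4,"z": -0.08,"ax": 0,"ay": 0,"az": 0.9},{"grip": -1,"x": -0.9,"y": -0.4,"z": -0.08,"ax": 0,"ay": 0,"az": 0.9},{"grip": -1,"x": -0.9,"y": -0.4,"z": -0.08,"ax": 0,"ay": 0,"az": 0.9},{"grip": -1,"x": -0.9,"y": -0.4,"z": -0.08,"ax": 0,"ay": 0,"az": 0.9},{"grip": -1,"x": -0.9,"y": -0.4,"z": -0.08,"ax": 0,"ay": 0,"az": 0.9},{"grip": -1,"x": -0.9,"y": -0.4,"z": -0.08,"ax": 0,"ay": 0,"az": 0.9},{"grip": -1,"x": -0.9,"y": -0.4,"z": -0.08,"ax": 0,"ay": 0,"az": 0.9}])

```text
time: 1.45
tool_pos: [0.5105, 0.1417, 0.2523]
tcp_rot: [1.595, 2.704, -0.001]
wrist_force: [0.3, 1.7, -0.4]
width: 0.998
grip_force: 0.0
```

```bash
python3 -c "
from h import *
go(.56,.043,.25,16.3)"
```

```text
shift [-0.2206 -0.0088  0.0052] turn [0.002 0.005 0.421]
```

step_arm(series=[{"grip": -1,"x": -0.22,"y": -0.01,"z": 0.0,"ax": 0,"ay": 0,"az": 0.42},{"grip": -1,"x": -0.22,"y": -0.01,"z": 0.0,"ax": 0,"ay": 0,"az": 0.42},{"grip": -1,"x": -0.22,"y": -0.01,"z": 0.0,"ax": 0,"ay": 0,"az": 0.42},{"grip": -1,"x": -0.22,"y": -0.01,"z": 0.0,"ax": 0,"ay": 0,"az": 0.42}])

```text
time: 1.85
tool_pos: [0.5574, 0.0469, 0.2514]
tcp_rot: [-1.878, -2.517, 0.001]
wrist_force: [-0.4, 1.0, -0.3]
width: 0.998
grip_force: 0.0
```

Run:
```python
from h import *
c=cam('wrist','w1.png')
i=c['img'].astype(int);sat=(i.max(2)-i.min(2))/(i.max(2)+1)
p=proj(c,np.array([.56,.043,.117]));print(p, -c['R'].T@c['t'])
m=((sat<.45)&(i.max(2)<190)).astype(np.uint8);m=cv2.morphologyEx(m,cv2.MORPH_CLOSE,np.ones((5,5)))
n,l,st,ce=cv2.connectedComponentsWithStats(m)
for k in range(1,n):
    if st[k,4]>800: print(st[k],ce[k].round())
k=l[int(p[1]),int(p[0])];
if k:
    r=cv2.minAreaRect(np.argwhere(l==k)[:,::-1].astype(np.float32));print(r)
    b=cv2.boxPoints(r);print([onz(c,q,.122).round(4).tolist() for q in b],onz(c,r[0],.122))
go(.56,.043,.14,16.3)
```

```text
[255.49121542 177.60179885] [0.538529   0.11411187 0.4211136 ]
[  69   74   58   61 1834] [ 94. 100.]
[ 235   89   48  167 6440] [258. 167.]
[102  96  63  54 905] [148. 120.]
[    0   240   512   144 39383] [251. 337.]
((258.5, 172.0), (166.0, 47.0), 90.0)
[[0.5187, 0.1174, 0.122], [0.5591, 0.1294, 0.122], [0.6094, -0.0268, 0.122], [0.5628, -0.0407, 0.122]] [0.56082973 0.05026181 0.122     ]
shift [-0.0119  0.0034  0.2228] turn [-0.002 -0.003  0.011]
```

View pics/w1.png

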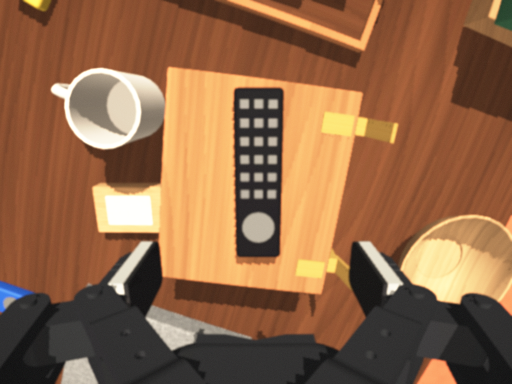

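The wrist view shows the remote upright at (258,172), centred between the fingers, with the mug at (115,108) and the cards at (128,210). I'm going down to grasp it.

step_arm(series=[{"grip": -1,"x": -0.01,"y": 0.005,"z": 0.1,"ax": 0,"ay": 0,"az": 0},{"grip": -1,"x": -0.01,"y": 0.005,"z": 0.18,"ax": 0,"ay": 0,"az": 0},{"grip": -1,"x": -0.01,"y": 0.005,"z": 0.24,"ax": 0,"ay": 0,"az": 0},{"grip": -1,"x": -0.01,"y": 0.005,"z": 0.27,"ax": 0,"ay": 0,"az": 0},{"grip": -1,"x": -0.01,"y": 0.005,"z": 0.285,"ax": 0,"ay": 0,"az": 0},{"grip": -1,"x": -0.01,"y": 0.005,"z": 0.29,"ax": 0,"ay": 0,"az": 0},{"grip": -1,"x": -0.01,"y": 0.005,"z": 0.29,"ax": 0,"ay": 0,"az": 0}], force=30)

```text
time: 2.6
tool_pos: [0.5622, 0.0442, 0.1083]
tcp_rot: [1.874, 2.519, 0.002]
wrist_force: [-0.1, -1.1, 0.9]
width: 0.998
grip_force: 0.0
```

step_arm(series=[{"grip": 0.0,"x": 0,"y": 0,"z": 0,"ax": 0,"ay": 0,"az": 0},{"grip": 0.3,"x": 0,"y": 0,"z": 0,"ax": 0,"ay": 0,"az": 0},{"grip": 0.3,"x": 0,"y": 0,"z": 0,"ax": 0,"ay": 0,"az": 0},{"grip": 0.3,"x": 0,"y": 0,"z": 0,"ax": 0,"ay": 0,"az": 0},{"grip": 0.3,"x": 0,"y": 0,"z": 0,"ax": 0,"ay": 0,"az": 0},{"grip": 0.3,"x": 0,"y": 0,"z": 0,"ax": 0,"ay": 0,"az": 0},{"grip": 0.3,"x": 0,"y": 0,"z": 0,"ax": 0,"ay": 0,"az": 0},{"grip": 0.3,"x": 0,"y": 0,"z": 0,"ax": 0,"ay": 0,"az": 0}])

```text
time: 3.4
tool_pos: [0.5611, 0.0436, 0.1069]
tcp_rot: [-1.876, -2.52, 0.0]
wrist_force: [0.2, -0.7, -0.0]
width: 0.353
grip_force: 0.0
```

Run:
```python
from h import *
c=cam('wrist');t=cam('side')
a=c['img'];b=cv2.resize(t['img'][100:244,200:392],(512,384))
cv2.imwrite('pics/w2.png',cv2.resize(np.vstack([a,b]),(400,600))[:,:,::-1])
```

```text
(no output)
```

View pics/w2.png

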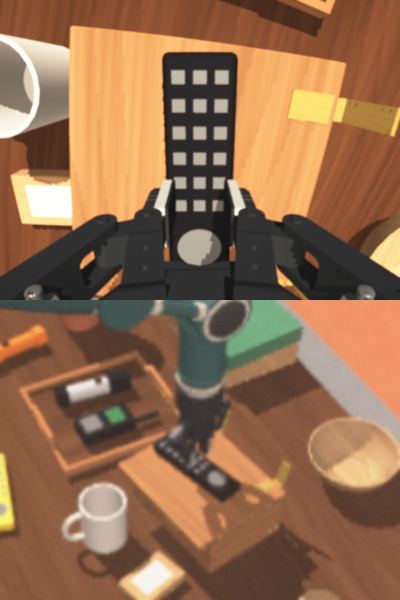

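The view shows the pads flush with the remote's sides at (168,210) and (237,210), so the fingers aren't fully closed on it yet. I'll close further.

step_arm(series=[{"grip": 0.4,"x": 0,"y": 0,"z": 0,"ax": 0,"ay": 0,"az": 0},{"grip": 0.4,"x": 0,"y": 0,"z": 0,"ax": 0,"ay": 0,"az": 0}])

```text
time: 3.7
tool_pos: [0.5612, 0.0437, 0.1069]
tcp_rot: [-1.876, -2.52, 0.0]
wrist_force: [-0.0, -0.1, 1.2]
width: 0.303
grip_force: 0.0
```

step_arm(series=[{"grip": -0.5,"x": 0,"y": 0,"z": -0.01,"ax": 0,"ay": 0,"az": 0},{"grip": -0.5,"x": 0,"y": 0,"z": -0.01,"ax": 0,"ay": 0,"az": 0},{"grip": -0.5,"x": 0,"y": 0,"z": -0.01,"ax": 0,"ay": 0,"az": 0},{"grip": -0.5,"x": 0,"y": 0,"z": -0.01,"ax": 0,"ay": 0,"az": 0},{"grip": -0.5,"x": 0,"y": 0,"z": 0.01,"ax": 0,"ay": 0,"az": 0},{"grip": -0.5,"x": 0,"y": 0,"z": 0.015,"ax": 0,"ay": 0,"az": 0},{"grip": -0.5,"x": 0,"y": 0,"z": 0.02,"ax": 0,"ay": 0,"az": 0},{"grip": -0.5,"x": 0,"y": 0,"z": 0.02,"ax": 0,"ay": 0,"az": 0}])

```text
time: 4.5
tool_pos: [0.5605, 0.0436, 0.096]
tcp_rot: [-1.875, -2.519, 0.002]
wrist_force: [-0.4, -0.4, 0.3]
width: 0.754
grip_force: 0.0
```

step_arm(series=[{"grip": 0.1,"x": 0,"y": 0,"z": 0,"ax": 0,"ay": 0,"az": 0},{"grip": 0.1,"x": 0,"y": 0,"z": 0,"ax": 0,"ay": 0,"az": 0},{"grip": 0.3,"x": 0,"y": 0,"z": 0,"ax": 0,"ay": 0,"az": 0},{"grip": 0.3,"x": 0,"y": 0,"z": 0,"ax": 0,"ay": 0,"az": 0},{"grip": 0.3,"x": 0,"y": 0,"z": 0,"ax": 0,"ay": 0,"az": 0}])

```text
time: 5.0
tool_pos: [0.5613, 0.0436, 0.0971]
tcp_rot: [1.876, 2.52, 0.0]
wrist_force: [-0.3, 0.6, -0.5]
width: 0.348
grip_force: 0.0
```

Run:
```python
from h import *
import pickle
c=cam('wrist');pickle.dump(c,open('c2.pkl','wb'));s=cam('side')
a=c['img'];b=cv2.resize(s['img'][130:220,230:350],(512,384),interpolation=cv2.INTER_CUBIC)
cv2.imwrite('pics/w3.png',np.vstack([a[:300],b[84:]])[:,:,::-1])
print(-c['R'].T@c['t'],c['R'][2], bot.read_state()['tool_pos'])
```

```text
[0.54205083 0.1108748  0.26682256] [ 0.08031525 -0.26359502 -0.9612841 ] [0.56119973 0.04366548 0.09701649]
```

View pics/w3.png

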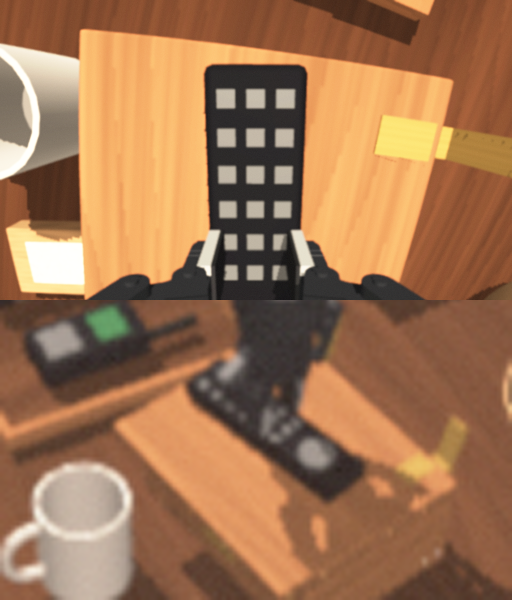

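Run:
```python
from h import *
import pickle
c2=pickle.load(open('c2.pkl','rb'))
# rebuild pose of the first wrist view from the constant hand-eye and its TCP pose
P2=Ro.from_rotvec(bot.read_state()['tcp_rot']);t2=bot.read_state()['tool_pos']
o2=-c2['R'].T@c2['t'];X=P2.inv().apply(o2-t2);RX=P2.inv().as_matrix()@c2['R'].T
print('cam in tool',X)
P1=Ro.from_rotvec([-1.878,-2.517,.001]);t1=np.array([.5574,.0469,.2514])
c1=dict(c2);R1=(P1.as_matrix()@RX).T;o1=np.array([.538529,.11411187,.4211136]);c1['R']=R1;c1['t']=-R1@o1
print('cam1 vs',P1.apply(X)+t1)
im1=cv2.imread('pics/w1.png')[:,:,::-1]
def edges(im,y,x0,x1):
    s=im[y,x0:x1].astype(int).max(1);k=np.where(s<120)[0];return k.min()+x0,k.max()+x0
def corners(im,rows,x0,x1):return [(y,edges(im,y,x0,x1)) for y in rows]
print(corners(im1,(86,88,90,92,95,150),220,300),corners(c2['img'],(63,65,67,70,75,110),185,330))
for a,b in(((235,88),(205.5,66)),((283,88),(306,66)),((168,67),(80,30)),((362,92),(452,80))): print(tri(c1,a,c2,b))
```

```text
cam in tool [ 0.06987367  0.0009434  -0.1698077 ]
cam1 vs [0.53863242 0.11411592 0.42124602]Traceback (most recent call last):
  File "<stdin>", line 15, in <module>
  File "<stdin>", line 14, in corners
  File "<stdin>", line 13, in edges
    return umr_minimum(a, axis, None, out, keepdims, initial, where)
ValueError: zero-size array to reduction operation minimum which has no identity
```

Run:
```python
from h import *
import pickle
c2=pickle.load(open('c2.pkl','rb'))
P2=Ro.from_rotvec(bot.read_state()['tcp_rot'])
RX=P2.inv().as_matrix()@c2['R'].T
P1=Ro.from_rotvec([-1.878,-2.517,.001])
c1=dict(c2);R1=(P1.as_matrix()@RX).T;o1=np.array([.538529,.11411187,.4211136]);c1['R']=R1;c1['t']=-R1@o1
for a,b in(((235.5,88),(205.5,66)),((283,88),(306,66)),((168,67),(80,30)),((362,92),(452,80))): print(tri(c1,a,c2,b))
```

```text
(array([0.51935633, 0.11788935, 0.13018482]), np.float64(0.0005689834123337149))
(array([0.55975788, 0.13074183, 0.11857281]), np.float64(0.00046979114325071267))
(array([0.45088407, 0.11925075, 0.10283535]), np.float64(0.0003638300875099578))
(array([0.63634571, 0.15080347, 0.09935894]), np.float64(0.0002815223823912708))
```

Run:
```python
from h import *
import pickle
c=pickle.load(open('c2.pkl','rb'));s=bot.read_state();R=Ro.from_rotvec(s['tcp_rot'])
for z in(0,-.01,-.019,-.03,-.04):
    print(z,[proj(c,R.apply([x,y,z])+s['tool_pos']).round(0).tolist() for x in(.011,0) for y in(-.015,.015)])
print(s)
```

```text
0 [[226.0, 208.0], [280.0, 208.0], [227.0, 226.0], [279.0, 226.0]]
-0.01 [[225.0, 214.0], [281.0, 214.0], [225.0, 233.0], [281.0, 233.0]]
-0.019 [[223.0, 220.0], [283.0, 220.0], [224.0, 240.0], [282.0, 240.0]]
-0.03 [[221.0, 228.0], [285.0, 228.0], [222.0, 250.0], [284.0, 250.0]]
-0.04 [[219.0, 237.0], [287.0, 237.0], [219.0, 260.0], [286.0, 260.0]]
{'time': 5.1, 'q': array([ 3.34018758e-02,  1.44519094e-01,  1.95362490e+00, -1.58800124e-06,
        1.04335761e+00, -2.57444059e-01]), 'joint_vel': array([ 0.00038044,  0.00150818,  0.00091282, -0.00033704, -0.00106482,
       -0.00194344]), 'joint_torque': array([-6.50440379e-04, -4.13560402e+01, -3.32239866e+01, -2.28362196e-04,
       -9.32172079e-04,  7.62392943e-06]), 'tool_pos': array([0.56119973, 0.04366548, 0.09701649]), 'tcp_rot': array([1.87603828e+00, 2.51984764e+00, 8.75105970e-05]), 'wrist_force': array([ 0.11729277, -0.41155422,  0.55692666]), 'torque': array([-0.00966554,  0.00831865,  0.00910642]), 'grip_force': 0.0, 'width': 0.35048050805855574}
```

The image puts the pad tips about 30 mm behind the stated TCP, which would explain why nothing was touched. I'll reopen and descend in small steps while watching the force.

step_arm(series=[{"grip": -0.4,"x": 0,"y": 0.0,"z": -0.01,"ax": 0,"ay": 0,"az": 0},{"grip": -0.4,"x": 0,"y": 0.0,"z": -0.01,"ax": 0,"ay": 0,"az": 0},{"grip": -0.4,"x": 0,"y": 0.0,"z": -0.01,"ax": 0,"ay": 0,"az": 0},{"grip": -0.4,"x": 0,"y": 0.0,"z": 0,"ax": 0,"ay": 0,"az": 0},{"grip": -0.4,"x": 0,"y": 0.0,"z": 0.01,"ax": 0,"ay": 0,"az": 0},{"grip": -0.4,"x": 0,"y": 0,"z": 0.016,"ax": 0,"ay": 0,"az": 0},{"grip": -0.4,"x": 0,"y": 0,"z": 0.016,"ax": 0,"ay": 0,"az": 0}])

```text
time: 5.8
tool_pos: [0.5603, 0.0436, 0.0878]
tcp_rot: [-1.875, -2.519, 0.002]
wrist_force: [-0.3, -0.3, -1.0]
width: 0.699
grip_force: 0.0
```

step_arm(series=[{"grip": 0.1,"x": 0,"y": 0,"z": 0,"ax": 0,"ay": 0,"az": 0},{"grip": 0.1,"x": 0,"y": 0,"z": 0,"ax": 0,"ay": 0,"az": 0},{"grip": 0.1,"x": 0,"y": 0,"z": 0,"ax": 0,"ay": 0,"az": 0},{"grip": 0.1,"x": 0,"y": 0,"z": 0,"ax": 0,"ay": 0,"az": 0}])

```text
time: 6.2
tool_pos: [0.5612, 0.0436, 0.089]
tcp_rot: [1.876, 2.52, 0.0]
wrist_force: [0.3, 0.4, -0.6]
width: 0.519
grip_force: 30.8
```

step_arm(series=[{"grip": -0.4,"x": 0,"y": 0.0,"z": 0,"ax": 0,"ay": 0,"az": 0},{"grip": -0.4,"x": 0,"y": 0.0,"z": 0,"ax": 0,"ay": 0,"az": 0},{"grip": -0.4,"x": 0,"y": 0,"z": 0.006,"ax": 0,"ay": 0,"az": 0},{"grip": -0.4,"x": 0,"y": 0,"z": 0.012,"ax": 0,"ay": 0,"az": 0},{"grip": -0.4,"x": 0,"y": 0,"z": 0.018,"ax": 0,"ay": 0,"az": 0},{"grip": -0.4,"x": 0,"y": 0,"z": 0.018,"ax": 0,"ay": 0,"az": 0}])

```text
time: 6.8
tool_pos: [0.5606, 0.0436, 0.0791]
tcp_rot: [-1.875, -2.519, 0.001]
wrist_force: [-0.4, -0.3, -0.6]
width: 0.702
grip_force: 0.0
```

step_arm(series=[{"grip": 0.1,"x": 0,"y": 0,"z": 0,"ax": 0,"ay": 0,"az": 0},{"grip": 0.1,"x": 0,"y": 0,"z": 0,"ax": 0,"ay": 0,"az": 0},{"grip": 0.2,"x": 0,"y": 0,"z": 0,"ax": 0,"ay": 0,"az": 0},{"grip": 0.2,"x": 0,"y": 0,"z": 0,"ax": 0,"ay": 0,"az": 0}], force=40)

```text
time: 7.2
tool_pos: [0.5612, 0.0436, 0.08]
tcp_rot: [1.876, 2.52, 0.0]
wrist_force: [0.3, 0.5, 0.0]
width: 0.525
grip_force: 41.6
```

step_arm(series=[{"grip": 0.2,"x": 0,"y": 0,"z": -0.02,"ax": 0,"ay": 0,"az": 0},{"grip": 0.2,"x": 0,"y": 0,"z": -0.06,"ax": 0,"ay": 0,"az": 0},{"grip": 0.2,"x": 0,"y": 0,"z": -0.1,"ax": 0,"ay": 0,"az": 0},{"grip": 0.2,"x": 0,"y": 0,"z": -0.16,"ax": 0,"ay": 0,"az": 0},{"grip": 0.2,"x": 0,"y": 0,"z": -0.22,"ax": 0,"ay": 0,"az": 0},{"grip": 0.2,"x": 0,"y": 0,"z": -0.22,"ax": 0,"ay": 0,"az": 0},{"grip": 0.2,"x": 0,"y": 0,"z": -0.22,"ax": 0,"ay": 0,"az": 0}])

```text
time: 7.9
tool_pos: [0.5618, 0.0436, 0.1912]
tcp_rot: [1.875, 2.518, 0.002]
wrist_force: [0.5, 1.2, -1.6]
width: 0.528
grip_force: 41.6
```

```bash
python3 -c "
from h import *
c=cam('wrist');s=cam('side')
i=c['img'].astype(int);print(i[100:230:20,256].tolist())
go(.43,-.325,.2,-5,)
cv2.imwrite('pics/w4.png',np.hstack([c['img'],s['img'][90:282,190:446].repeat(2,0).repeat(2,1)])[:,:,::-1][::1,::1])
im=cv2.imread('pics/w4.png');cv2.imwrite('pics/w4.png',cv2.resize(im,(800,300)))"
```

```text
[[208, 199, 180], [48, 44, 46], [207, 196, 179], [47, 44, 43], [202, 191, 175], [47, 44, 44], [201, 191, 174]]
shift [-0.6317 -0.4606 -0.0221] turn [-0.005 -0.     0.722]
```

View pics/w4.png

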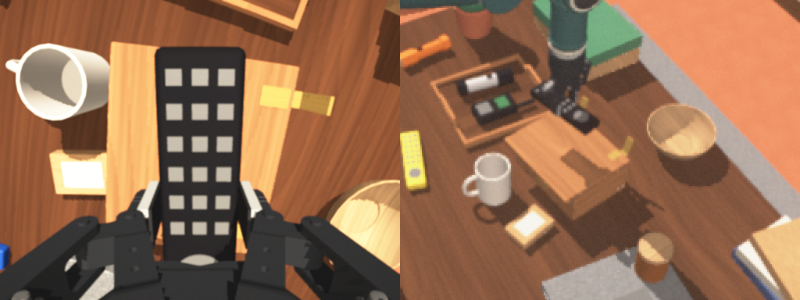

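The remote is held firmly, flat and off the lid: wrist part at (200,140), side part at (570,105). Carrying it to the book.

step_arm(series=[{"grip": 0.2,"x": -0.06,"y": -0.05,"z": -0.02,"ax": 0,"ay": 0,"az": 0.1},{"grip": 0.2,"x": -0.14,"y": -0.1,"z": -0.02,"ax": 0,"ay": 0,"az": 0.2},{"grip": 0.2,"x": -0.22,"y": -0.16,"z": -0.02,"ax": 0,"ay": 0,"az": 0.3},{"grip": 0.2,"x": -0.3,"y": -0.22,"z": -0.02,"ax": 0,"ay": 0,"az": 0.4},{"grip": 0.2,"x": -0.38,"y": -0.28,"z": -0.02,"ax": 0,"ay": 0,"az": 0.5},{"grip": 0.2,"x": -0.46,"y": -0.34,"z": -0.02,"ax": 0,"ay": 0,"az": 0.6},{"grip": 0.2,"x": -0.53,"y": -0.39,"z": -0.02,"ax": 0,"ay": 0,"az": 0.66},{"grip": 0.2,"x": -0.59,"y": -0.43,"z": -0.02,"ax": 0,"ay": 0,"az": 0.7},{"grip": 0.2,"x": -0.62,"y": -0.45,"z": -0.02,"ax": 0,"ay": 0,"az": 0.72},{"grip": 0.2,"x": -0.63,"y": -0.46,"z": -0.02,"ax": 0,"ay": 0,"az": 0.72},{"grip": 0.2,"x": -0.63,"y": -0.46,"z": -0.02,"ax": 0,"ay": 0,"az": 0.72}])

```text
time: 9.1
tool_pos: [0.43, -0.3239, 0.1983]
tcp_rot: [-2.314, -2.12, 0.0]
wrist_force: [0.3, -0.3, -1.7]
width: 0.526
grip_force: 41.6
```

```bash
python3 -c "
from h import *
go(.43,-.325,.013,-5)"
```

```text
shift [-0.003   0.001   0.3707] turn [-0.005 -0.004 -0.   ]
```

step_arm(series=[{"grip": 0.2,"x": 0,"y": 0,"z": 0.08,"ax": 0,"ay": 0,"az": 0},{"grip": 0.2,"x": 0,"y": 0,"z": 0.16,"ax": 0,"ay": 0,"az": 0},{"grip": 0.2,"x": 0,"y": 0,"z": 0.24,"ax": 0,"ay": 0,"az": 0},{"grip": 0.2,"x": 0,"y": 0,"z": 0.3,"ax": 0,"ay": 0,"az": 0},{"grip": 0.2,"x": 0,"y": 0,"z": 0.34,"ax": 0,"ay": 0,"az": 0},{"grip": 0.2,"x": 0,"y": 0,"z": 0.36,"ax": 0,"ay": 0,"az": 0},{"grip": 0.2,"x": 0,"y": 0,"z": 0.37,"ax": 0,"ay": 0,"az": 0},{"grip": 0.2,"x": 0,"y": 0,"z": 0.37,"ax": 0,"ay": 0,"az": 0}])

```text
time: 9.9
tool_pos: [0.4315, -0.3235, 0.015]
tcp_rot: [-2.314, -2.125, -0.0]
wrist_force: [-0.6, -0.3, -1.2]
width: 0.524
grip_force: 41.6
```

step_arm(series=[{"grip": 0.2,"x": 0,"y": 0,"z": 0.004,"ax": 0,"ay": 0,"az": 0},{"grip": 0.2,"x": 0,"y": 0,"z": 0.007,"ax": 0,"ay": 0,"az": 0},{"grip": 0.2,"x": 0,"y": 0,"z": 0.007,"ax": 0,"ay": 0,"az": 0}])

```text
time: 10.2
tool_pos: [0.4317, -0.3245, 0.0123]
tcp_rot: [2.314, 2.123, 0.0]
wrist_force: [-0.8, -0.1, -1.3]
width: 0.528
grip_force: 41.6
```

step_arm(series=[{"grip": 0.2,"x": 0,"y": 0,"z": 0.003,"ax": 0,"ay": 0,"az": 0},{"grip": 0.2,"x": 0,"y": 0,"z": 0.006,"ax": 0,"ay": 0,"az": 0},{"grip": 0.2,"x": 0,"y": 0,"z": 0.006,"ax": 0,"ay": 0,"az": 0}])

```text
time: 10.5
tool_pos: [0.4309, -0.324, 0.0083]
tcp_rot: [-2.315, -2.123, 0.0]
wrist_force: [0.8, 0.3, -2.1]
width: 0.528
grip_force: 41.6
```

step_arm(series=[{"grip": 0.2,"x": 0,"y": 0,"z": 0.002,"ax": 0,"ay": 0,"az": 0},{"grip": 0.2,"x": 0,"y": 0,"z": 0.003,"ax": 0,"ay": 0,"az": 0},{"grip": 0.2,"x": 0,"y": 0,"z": 0.003,"ax": 0,"ay": 0,"az": 0}])

```text
time: 10.8
tool_pos: [0.4312, -0.3242, 0.0075]
tcp_rot: [-2.315, -2.124, 0.0]
wrist_force: [-1.7, 1.3, 4.5]
width: 0.531
grip_force: 42.3
```

Contact shows as +4.5 N at TCP z 0.0075, so the remote is on the book. Releasing gently, then retreating.

step_arm(series=[{"grip": -0.2,"x": 0,"y": 0,"z": 0,"ax": 0,"ay": 0,"az": 0},{"grip": -0.4,"x": 0,"y": 0,"z": 0,"ax": 0,"ay": 0,"az": 0},{"grip": -0.4,"x": 0,"y": 0,"z": 0,"ax": 0,"ay": 0,"az": 0},{"grip": -0.4,"x": 0,"y": 0,"z": 0,"ax": 0,"ay": 0,"az": 0},{"grip": -0.4,"x": 0,"y": 0,"z": -0.05,"ax": 0,"ay": 0,"az": 0},{"grip": -0.4,"x": 0,"y": 0,"z": -0.12,"ax": 0,"ay": 0,"az": 0},{"grip": -0.4,"x": 0,"y": 0,"z": -0.22,"ax": 0,"ay": 0,"az": 0},{"grip": 1,"x": 0,"y": 0,"z": -0.32,"ax": 0,"ay": 0,"az": 0},{"grip": 1,"x": 0,"y": 0,"z": -0.42,"ax": 0,"ay": 0,"az": 0},{"grip": 1,"x": 0,"y": 0,"z": -0.44,"ax": 0,"ay": 0,"az": 0},{"grip": 1,"x": 0,"y": 0,"z": -0.44,"ax": 0,"ay": 0,"az": 0}])

```text
time: 11.9
tool_pos: [0.4328, -0.3254, 0.2303]
tcp_rot: [2.31, 2.119, 0.001]
wrist_force: [0.3, -0.4, -0.4]
width: 0.017
grip_force: 0.0
```

Run:
```python
from h import *
T,S=cam('top'),cam('side')
# remote on the grey book: dark compact region near the release point
for c,th in((T,.5),(S,.45)):
    p=proj(c,np.array([.43,-.324,.05])).astype(int);im=c['img'][p[1]-30:p[1]+30,p[0]-30:p[0]+30].astype(int)
    m=(im.max(2)<105).astype(np.uint8);n,l,st,ce=cv2.connectedComponentsWithStats(m);k=1+np.argmax(st[1:,4]);r=cv2.minAreaRect(np.argwhere(l==k)[:,::-1].astype(np.float32))
    print(st[k],r,onz(c,np.array(r[0])+p-30,.05))
s=bot.read_state();print(s['tool_pos'],s['q'],s['width'])
# shut-finger tip in the wrist picture
c=cam('wrist');cv2.imwrite('pics/w5.png',c['img'][:,:,::-1])
R=Ro.from_rotvec(s['tcp_rot'])
for z in(0,-.01,-.02,-.03,-.04): print(z,[proj(c,R.apply([x,0,z])+s['tool_pos']).round(0).tolist() for x in(.011,0,-.011)])
```

```text
[  7   0  53  60 729] ((40.80000305175781, 32.099998474121094), (43.826927185058594, 61.26826095581055), 63.43495178222656) [ 0.42175102 -0.3625118   0.05      ]
[ 14   9  36  50 560] ((31.796222686767578, 33.60517883300781), (52.887264251708984, 14.848565101623535), 62.7004280090332) [ 0.42672414 -0.33504748  0.05      ]
[ 0.4305189  -0.32352017  0.22552784] [-6.90680573e-01 -6.99566738e-03  1.86726195e+00 -1.73191933e-05
  1.28321888e+00 -6.04550681e-01] 0.004377089060288545
0 [[253.0, 208.0], [253.0, 227.0], [253.0, 244.0]]
-0.01 [[253.0, 215.0], [253.0, 234.0], [253.0, 252.0]]
-0.02 [[253.0, 222.0], [253.0, 242.0], [253.0, 261.0]]
-0.03 [[253.0, 229.0], [253.0, 251.0], [253.0, 271.0]]
-0.04 [[253.0, 238.0], [253.0, 261.0], [253.0, 282.0]]
```

View pics/w5.png

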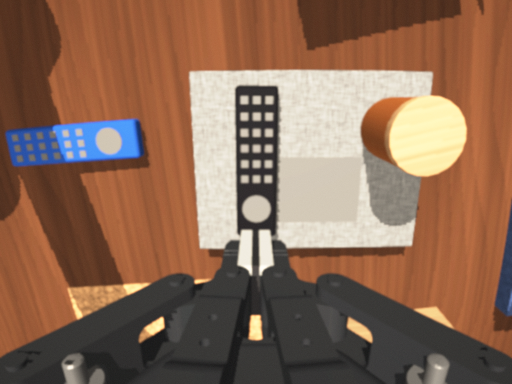

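The view shows the remote flat on the book at (256,160), clear of the candle at (425,135), so step 1 looks done. The shut fingertips end at row 230, about 28 mm short of the stated TCP, and I'll account for that. Next is the lid.

```bash
cat >> h.py <<'E'
def tilt(heading,pitch): # tool z = heading direction, pitched down by pitch deg; tool x up/forward
    h=np.radians(heading);p=np.radians(pitch);f=np.array([np.cos(h),np.sin(h),0]);u=np.array([0,0,1.])
    z=f*np.cos(p)-u*np.sin(p);x=f*np.sin(p)+u*np.cos(p);return Ro.from_matrix(np.c_[x,np.cross(z,x),z])
def gt(pos,heading,pitch):
    d,a=rel(pos,tilt(heading,pitch));print('shift',d.round(3),'turn',a.round(3))
E
python3 -c "
from h import *
gt([.43,-.036,.30],9.8,90)
s=bot.read_state();print(Ro.from_rotvec(s['tcp_rot']).as_matrix().round(2))"
```

```text
shift [ 0.572 -0.05  -0.15 ] turn [-8.000e-03  1.000e-03  2.509e+00]
[[ 0.09  1.   -0.  ]
 [ 1.   -0.09  0.  ]
 [ 0.   -0.   -1.  ]]
```

step_arm(series=[{"grip": 1,"x": 0.1,"y": 0,"z": -0.15,"ax": 0,"ay": 0,"az": 0.3},{"grip": 1,"x": 0.2,"y": 0,"z": -0.15,"ax": 0,"ay": 0,"az": 0.6},{"grip": 1,"x": 0.3,"y": 0,"z": -0.15,"ax": 0,"ay": 0,"az": 0.9},{"grip": 1,"x": 0.4,"y": -0.02,"z": -0.15,"ax": 0,"ay": 0,"az": 1}])

```text
time: 12.45
tool_pos: [0.4395, -0.1563, 0.2983]
tcp_rot: [-2.789, -1.443, 0.002]
wrist_force: [0.4, 1.1, -0.6]
width: -0.001
grip_force: 0.0
```

```bash
python3 -c "
from h import *
gt([.43,-.036,.30],9.8,90)"
```

```text
shift [ 0.186 -0.155 -0.003] turn [-0.004  0.002  1.497]
```

step_arm(series=[{"grip": 1,"x": 0.09,"y": -0.08,"z": 0,"ax": 0,"ay": 0,"az": 0.3},{"grip": 1,"x": 0.18,"y": -0.15,"z": 0,"ax": 0,"ay": 0,"az": 0.6},{"grip": 1,"x": 0.18,"y": -0.15,"z": 0,"ax": 0,"ay": 0,"az": 0.9},{"grip": 1,"x": 0.18,"y": -0.15,"z": 0,"ax": 0,"ay": 0,"az": 1}])

```text
time: 12.85
tool_pos: [0.4279, -0.0374, 0.2968]
tcp_rot: [-3.064, -0.68, 0.007]
wrist_force: [0.2, 0.1, 0.1]
width: 0.003
grip_force: 0.0
```

```bash
python3 -c "
from h import *
gt([.43,-.036,.28],9.8,65)"
```

```text
shift [ 0.005 -0.001  0.034] turn [-0.117  0.836  0.498]
```

step_arm(series=[{"grip": 1,"x": 0.0,"y": 0,"z": 0.03,"ax": -0.04,"ay": 0.28,"az": 0.17},{"grip": 1,"x": 0.0,"y": 0,"z": 0.03,"ax": -0.08,"ay": 0.56,"az": 0.33},{"grip": 1,"x": 0.0,"y": 0,"z": 0.03,"ax": -0.12,"ay": 0.84,"az": 0.5},{"grip": 1,"x": 0.0,"y": 0,"z": 0.03,"ax": -0.12,"ay": 0.84,"az": 0.5},{"grip": 1,"x": 0.0,"y": 0,"z": 0.03,"ax": -0.12,"ay": 0.84,"az": 0.5}])

```text
time: 13.35
tool_pos: [0.4268, -0.0407, 0.2805]
tcp_rot: [-3.022, -0.256, -0.674]
wrist_force: [-0.5, 0.0, 0.2]
width: -0.005
grip_force: 0.0
```

```bash
python3 -c "
from h import *
print(bot.read_state()['q'].round(3))
gt([.43,-.036,.25],9.8,45)"
```

```text
[-0.333 -0.594  2.261  0.231  1.095  1.002]
shift [-0.019 -0.008  0.058] turn [ 0.005  0.662 -0.002]
```

```bash
cat > kin.py <<'E'
from h import *
from scipy.optimize import least_squares
D=[([1.245,.2646,1.6051,0,1.2737,-.0369],[.19203,.64645,.20264]),([.0334,.14452,1.95362,0,1.04336,-.2574],[.5612,.04367,.09702]),([-.69068,-.007,1.86726,0,1.28322,-.60455],[.43052,-.32352,.22553])]
s=bot.read_state();D.append((s['q'],s['tool_pos']));Rt=Ro.from_rotvec(s['tcp_rot'])
E=Ro.from_euler
def fk(q,P):
    r0,h,a,b,e,L=P
    R=E('z',q[0]);p=R.apply([r0,0,h]);R=R*E('y',q[1]);p=p+R.apply([0,0,a]);R=R*E('y',q[2]);p=p+R.apply([e,0,b])
    R=R*E('z',q[3])*E('y',q[4]);p=p+R.apply([0,0,L]);return p,R*E('z',q[5])
if __name__=='__main__':
    f=least_squares(lambda P:np.concatenate([fk(q,P)[0]-t for q,t in D]),[0,.35,.4,.4,0,.25],max_nfev=2000);P=f.x
    print(P.round(4),np.abs(f.fun).max());np.save('P.npy',P)
    M=fk(D[-1][0],P)[1].inv()*Rt;print(M.as_rotvec().round(3));np.save('M.npy',M.as_rotvec())
E
python3 kin.py
```

```text
[-0.0033  0.295   0.5569  0.5587 -0.0089  0.4752] 0.024958359011245268
[ 0.    -0.     1.571]
```

Run:
```python
from kin import *
b=None
rng=np.random.default_rng(0)
for k in range(60):
    f=least_squares(lambda P:np.concatenate([fk(q,P)[0]-t for q,t in D]+[.01*(P[[0,4]])]),rng.uniform([-.1,.2,.2,.2,-.1,.05],[.2,.6,.7,.7,.1,.4]),max_nfev=500)
    if b is None or f.cost<b.cost:b=f
print(b.x.round(4),np.abs(b.fun[:12]).max(),b.fun[:12].round(4))
for q,t in D: print(np.round(q,3),np.round(t,3),(np.sum(np.array(q)[[1,2,4]])-np.pi).round(4), np.degrees(np.arctan2(t[1],t[0])-q[0]).round(2))
```

```text
[-0.0033  0.295   0.5569  0.5587 -0.0088  0.4752] 0.02495903439141106 [ 0.025  -0.0042 -0.0014  0.0026 -0.0248  0.0004 -0.0221 -0.014   0.0002
  0.0006 -0.0051  0.0009]
[ 1.245  0.265  1.605  0.     1.274 -0.037] [0.192 0.646 0.203] 0.0018 2.12
[ 0.033  0.145  1.954  0.     1.043 -0.257] [0.561 0.044 0.097] -0.0001 2.54
[-0.691 -0.007  1.867  0.     1.283 -0.605] [ 0.431 -0.324  0.226] 0.0019 2.65
[-0.333 -0.594  2.261  0.231  1.095  1.002] [ 0.427 -0.041  0.28 ] -0.3797 13.65
```

```bash
sed -i 's/r0,h,a,b,e,L=P/r0,h,a,b,e,L,d=P/; s/\[r0,0,h\]/[r0,d,h]/; s/\[0,.35,.4,.4,0,.25\]/[0,.35,.4,.4,0,.25,.025]/' kin.py; python3 kin.py
cat > ik.py <<'E'
from kin import *
P=np.load('P.npy');M=Ro.from_euler('z',np.pi/2)
lo=np.array([-2.63,-.94,.31,-1.31,0,-2.55]);hi=np.array([2.63,2.18,2.57,4.45,2.66,2.55])
def ik(pos,R,q0):
    f=least_squares(lambda q:np.r_[(fk(q,P)[0]-pos)*5,((fk(q,P)[1]*M).inv()*R).as_rotvec()],np.clip(q0,lo+.01,hi-.01),bounds=(lo,hi));return f.x,np.linalg.norm(fk(f.x,P)[0]-pos),np.degrees(((fk(f.x,P)[1]*M).inv()*R).magnitude())
if __name__=='__main__':
  for head in(9.8,-5):
    for pit in(35,45,55,65):
      for pos in([.43,-.036,.25],[.44,-.036,.04],[.49,-.036,.05]):
        q,e,a=ik(np.array(pos),tilt(head,pit),s['q']);print(head,pit,pos,q.round(2),e.round(4),a.round(1))
E
python3 ik.py
```

```text
[0.     0.2518 0.512  0.5662 0.0014 0.3752 0.0249] 4.8086613985837134e-05
[ 0.    -0.     1.571]
9.8 35 [0.43, -0.036, 0.25] [-0.72 -0.82  2.57  0.85  0.98  0.31] 0.0101 5.3
9.8 35 [0.44, -0.036, 0.04] [-0.79 -0.05  2.57  1.22  0.85 -0.49] 0.0341 18.2
9.8 35 [0.49, -0.036, 0.05] [-0.62 -0.08  2.57  1.39  0.69 -0.47] 0.0253 13.0
9.8 45 [0.43, -0.036, 0.25] [-0.58 -0.82  2.54  0.66  0.91  0.54] 0.0 0.0
9.8 45 [0.44, -0.036, 0.04] [-0.55 -0.23  2.57  0.93  0.62  0.07] 0.0238 12.7
9.8 45 [0.49, -0.036, 0.05] [-0.45 -0.2   2.57  1.13  0.48 -0.03] 0.0136 7.1
9.8 55 [0.43, -0.036, 0.25] [-0.43 -0.7   2.42  0.41  0.94  0.81] 0.0 0.0
9.8 55 [0.44, -0.036, 0.04] [-0.4  -0.28  2.57  0.65  0.53  0.47] 0.0112 6.0
9.8 55 [0.49, -0.036, 0.05] [-0.34 -0.24  2.57  0.84  0.39  0.34] 0.0005 0.2
9.8 65 [0.43, -0.036, 0.25] [-0.32 -0.58  2.31  0.23  1.03  1.  ] 0.0 0.0
9.8 65 [0.44, -0.036, 0.04] [-0.3  -0.29  2.55  0.4   0.52  0.78] 0.0 0.0
9.8 65 [0.49, -0.036, 0.05] [-0.26 -0.19  2.45  0.38  0.5   0.84] 0.0 0.0
-5 35 [0.43, -0.036, 0.25] [-0.23 -0.91  2.57  0.17  0.66  1.34] 0.0138 7.3
-5 35 [0.44, -0.036, 0.04] [-0.15 -0.3   2.57  0.06  0.31  1.46] 0.0432 23.0
-5 35 [0.49, -0.036, 0.05] [-0.12 -0.23  2.57  0.04  0.13  1.51] 0.0329 16.7
-5 45 [0.43, -0.036, 0.25] [-0.23 -0.89  2.56  0.16  0.7   1.35] 0.0 0.0
-5 45 [0.44, -0.036, 0.04] [-0.16 -0.31  2.57  0.09  0.36  1.42] 0.0285 15.3
-5 45 [0.49, -0.036, 0.05] [-0.14 -0.25  2.57  0.14  0.2   1.39] 0.0177 9.2
-5 55 [0.43, -0.036, 0.25] [-0.2  -0.74  2.44  0.08  0.84  1.43] 0.0 0.0
-5 55 [0.44, -0.036, 0.04] [-0.16 -0.31  2.57  0.09  0.41  1.42] 0.0139 7.5
-5 55 [0.49, -0.036, 0.05] [-0.15 -0.26  2.57  0.14  0.25  1.39] 0.0029 1.5
-5 65 [0.43, -0.036, 0.25] [-0.17 -0.6   2.32  0.04  0.99  1.47] 0.0 0.0
-5 65 [0.44, -0.036, 0.04] [-0.17 -0.31  2.57  0.08  0.45  1.43] 0.0 0.0
-5 65 [0.49, -0.036, 0.05] [-0.14 -0.2   2.47  0.05  0.44  1.47] 0.0 0.0
```

```bash
cat > lid.py <<'E'
from ik import *
import sys
Hd,Pt=9.8,float(sys.argv[1]) if len(sys.argv)>1 else 60
f=np.array([np.cos(np.radians(Hd)),np.sin(np.radians(Hd)),0]);u=np.array([0,0,1.])
Ed=np.array([.478,-.045,.09]);Hg=Ed+.19*f
p=np.radians(Pt);zt=f*np.cos(p)-u*np.sin(p);xt=f*np.sin(p)+u*np.cos(p)
tcp=lambda C:C-.011*xt+.026*zt
def Cp(th):
    t=np.radians(th)
    return Hg+.19*(-f*np.cos(t)+u*np.sin(t))+.025*zt if th<=Pt else Hg+.165*(-f*np.cos(t)+u*np.sin(t))
W=[('hi',tcp(Ed-.03*f+.10*u)),('pre',tcp(Ed-.025*f-.03*u)),('in',tcp(Ed+.0125*f-.03*u))]+[(th,tcp(Cp(th))) for th in list(range(0,80,8))+[80,85,90,94,97,99]]
R=tilt(Hd,Pt);q=s['q'];st=bot.read_state()
for n,w in W:
    q,e,a=ik(w,R,q);print(n,w.round(3),q.round(2),'err',e.round(4),a.round(1),'fromA',(R.inv().apply(w-W[0][1])/.5).round(3) )
print('to hi now');gt(W[0][1],Hd,Pt)
E
python3 lid.py 60
```

```text
hi [ 0.452 -0.05   0.162] [-0.39 -0.5   2.46  0.39  0.77  0.79] err 0.0 0.0 fromA [0. 0. 0.]
pre [ 0.457 -0.049  0.032] [-0.37 -0.24  2.57  0.64  0.45  0.49] err 0.0013 0.7 fromA [-0.121  0.     0.23 ]
in [ 0.494 -0.042  0.032] [-0.31 -0.17  2.52  0.66  0.39  0.52] err 0.0 0.0 fromA [-0.056  0.     0.268]
0 [ 0.494 -0.042  0.04 ] [-0.31 -0.18  2.51  0.62  0.41  0.56] err 0.0 0.0 fromA [-0.048  0.     0.253]
8 [ 0.496 -0.042  0.067] [-0.31 -0.24  2.49  0.53  0.47  0.66] err 0.0 0.0 fromA [-0.018  0.     0.209]
16 [ 0.501 -0.041  0.093] [-0.3  -0.27  2.46  0.47  0.53  0.74] err 0.0 0.0 fromA [0.017 0.    0.17 ]
24 [ 0.51  -0.039  0.118] [-0.29 -0.3   2.42  0.42  0.58  0.81] err 0.0 0.0 fromA [ 0.058 -0.     0.136]
32 [ 0.522 -0.037  0.141] [-0.28 -0.3   2.38  0.38  0.62  0.86] err 0.0 0.0 fromA [0.103 0.    0.108]
40 [ 0.538 -0.035  0.162] [-0.26 -0.29  2.33  0.35  0.65  0.91] err 0.0 0.0 fromA [ 0.151 -0.     0.086]
48 [ 0.556 -0.032  0.182] [-0.24 -0.27  2.28  0.32  0.68  0.96] err 0.0 0.0 fromA [ 0.202 -0.     0.072]
56 [ 0.576 -0.028  0.198] [-0.21 -0.24  2.22  0.3   0.69  1.  ] er
[... 230 characters left out ...]
.   0.07]
80 [ 0.64  -0.017  0.224] [-0.16 -0.13  2.08  0.25  0.71  1.09] err 0.0 0.0 fromA [ 0.394 -0.     0.083]
85 [ 0.654 -0.015  0.226] [-0.15 -0.11  2.05  0.25  0.71  1.1 ] err 0.0 0.0 fromA [ 0.421 -0.     0.094]
90 [ 0.669 -0.012  0.227] [-0.14 -0.08  2.03  0.24  0.7   1.11] err 0.0 0.0 fromA [0.446 0.    0.107]
94 [ 0.68  -0.01   0.227] [-0.13 -0.06  2.01  0.24  0.7   1.12] err 0.0 0.0 fromA [ 0.466 -0.     0.12 ]
97 [ 0.688 -0.009  0.226] [-0.13 -0.04  1.99  0.23  0.7   1.13] err 0.0 0.0 fromA [ 0.48 -0.    0.13]
99 [ 0.694 -0.008  0.225] [-0.13 -0.03  1.98  0.23  0.7   1.13] err 0.0 0.0 fromA [ 0.489 -0.     0.137]
to hi now
shift [-0.059  0.026  0.234] turn [ 0.004  0.162 -0.003]
```

```bash
python3 lid.py 62 | sed 's/\[.*err/err/'; python3 lid.py 62 | grep -A1 'to hi'
```

```text
hi err 0.0 0.0 fromA [0. 0. 0.]
pre err 0.0 0.0 fromA [-0.113  0.     0.234]
in err 0.0 0.0 fromA [-0.047  0.     0.269]
0 err 0.0 0.0 fromA [-0.041  0.     0.255]
8 err 0.0 0.0 fromA [-0.013 -0.     0.21 ]
16 err 0.0 0.0 fromA [0.021 0.    0.169]
24 err 0.0 0.0 fromA [ 0.061 -0.     0.134]
32 err 0.0 0.0 fromA [ 0.105 -0.     0.104]
40 err 0.0 0.0 fromA [ 0.152 -0.     0.081]
48 err 0.0 0.0 fromA [ 0.203 -0.     0.064]
56 err 0.0 0.0 fromA [ 0.255 -0.     0.055]
64 err 0.0 0.0 fromA [ 0.306 -0.     0.053]
72 err 0.0 0.0 fromA [ 0.352 -0.     0.058]
80 err 0.0 0.0 fromA [ 0.397 -0.     0.069]
85 err 0.0 0.0 fromA [ 0.424 -0.     0.079]
90 err 0.0 0.0 fromA [ 0.45  -0.     0.092]
94 err 0.0 0.0 fromA [ 0.469 -0.     0.103]
97 err 0.0 0.0 fromA [ 0.484 -0.     0.113]
99 err 0.0 0.0 fromA [ 0.493 -0.     0.12 ]
to hi now
shift [-0.061  0.026  0.234] turn [ 0.004  0.096 -0.003]
to hi now
shift [-0.061  0.026  0.234] turn [ 0.004  0.096 -0.003]
```

step_arm(series=[{"grip": 1,"x": -0.02,"y": 0.01,"z": 0.08,"ax": 0,"ay": 0.1,"az": 0},{"grip": 1,"x": -0.04,"y": 0.02,"z": 0.16,"ax": 0,"ay": 0.1,"az": 0},{"grip": 1,"x": -0.06,"y": 0.026,"z": 0.23,"ax": 0,"ay": 0.1,"az": 0},{"grip": 1,"x": -0.06,"y": 0.026,"z": 0.234,"ax": 0,"ay": 0.1,"az": 0},{"grip": 1,"x": -0.06,"y": 0.026,"z": 0.234,"ax": 0,"ay": 0.1,"az": 0}])

```text
time: 13.85
tool_pos: [0.4541, -0.0496, 0.1647]
tcp_rot: [-2.998, -0.258, -0.751]
wrist_force: [-0.5, -0.2, 0.7]
width: 0.0
grip_force: 0.0
```

```bash
python3 lid.py 62 | grep -A1 'to hi'
```

```text
to hi now
shift [-0.008 -0.001  0.002] turn [ 0.002 -0.005  0.002]
```

step_arm(series=[{"grip": 1,"x": -0.04,"y": 0,"z": 0.07,"ax": 0,"ay": 0,"az": 0},{"grip": 1,"x": -0.08,"y": 0,"z": 0.14,"ax": 0,"ay": 0,"az": 0},{"grip": 1,"x": -0.115,"y": 0,"z": 0.21,"ax": 0,"ay": 0,"az": 0},{"grip": 1,"x": -0.12,"y": 0,"z": 0.235,"ax": 0,"ay": 0,"az": 0},{"grip": 1,"x": -0.12,"y": 0,"z": 0.235,"ax": 0,"ay": 0,"az": 0},{"grip": 1,"x": -0.12,"y": 0,"z": 0.235,"ax": 0,"ay": 0,"az": 0}])

```text
time: 14.45
tool_pos: [0.4602, -0.0507, 0.0368]
tcp_rot: [-2.998, -0.259, -0.763]
wrist_force: [0.3, 0.6, 0.5]
width: 0.003
grip_force: 0.0
```

```bash
python3 - <<'E'
from h import *
c=cam('side');s=bot.read_state();p=proj(c,np.array([.46,-.045,.07])).astype(int)
a=cv2.resize(c['img'][p[1]-60:p[1]+60,p[0]-50:p[0]+60],(550,600),interpolation=cv2.INTER_CUBIC)
cv2.imwrite('pics/l1.png',a[:,:,::-1]);print(p,s['tool_pos'])
E
python3 lid.py 62 | tail -1
```

```text
[280 214] [ 0.4604386  -0.05095025  0.03723184]
shift [ 0.103 -0.004 -0.228] turn [ 0.01  -0.02   0.005]
```

View pics/l1.png

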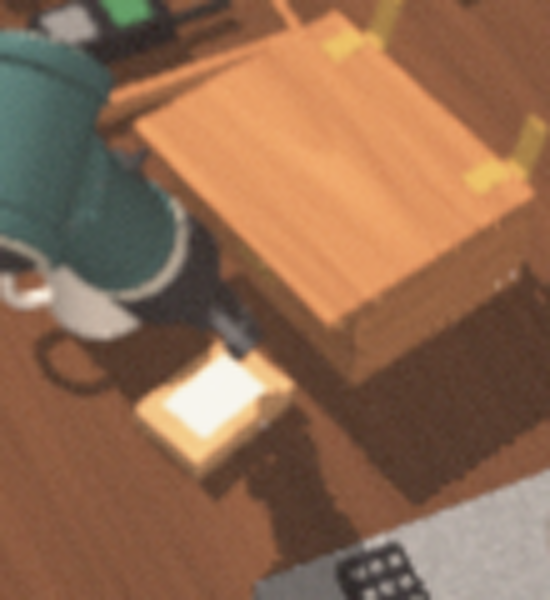

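The tip is at (240,335), in front of the lip and above the cards, and it touches nothing. Moving in under the lip and starting to lift.

step_arm(series=[{"grip": 1,"x": 0.02,"y": 0,"z": 0.02,"ax": 0,"ay": 0,"az": 0},{"grip": 1,"x": 0.04,"y": 0,"z": 0.035,"ax": 0,"ay": 0,"az": 0},{"grip": 1,"x": 0.054,"y": 0,"z": 0.041,"ax": 0,"ay": 0,"az": 0},{"grip": 1,"x": 0.054,"y": 0,"z": 0.041,"ax": 0,"ay": 0,"az": 0}])

```text
time: 14.9
tool_pos: [0.4935, -0.045, 0.0317]
tcp_rot: [-2.998, -0.259, -0.765]
wrist_force: [-0.3, 0.0, 0.3]
width: -0.0
grip_force: 0.0
```

step_arm(series=[{"grip": 1,"x": 0.006,"y": 0,"z": -0.014,"ax": 0,"ay": 0,"az": 0},{"grip": 1,"x": 0.02,"y": 0,"z": -0.036,"ax": 0,"ay": 0,"az": 0},{"grip": 1,"x": 0.034,"y": 0,"z": -0.059,"ax": 0,"ay": 0,"az": 0},{"grip": 1,"x": 0.051,"y": 0,"z": -0.08,"ax": 0,"ay": 0,"az": 0},{"grip": 1,"x": 0.068,"y": 0,"z": -0.1,"ax": 0,"ay": 0,"az": 0}])

```text
time: 15.4
tool_pos: [0.494, -0.043, 0.0884]
tcp_rot: [-2.999, -0.258, -0.752]
wrist_force: [-3.1, -0.7, -3.3]
width: -0.002
grip_force: 1.8
```

```bash
python3 lid.py 62 | tail -1
python3 - <<'E'
from h import *
c=cam('top');s=bot.read_state();print(s['tool_pos'],s['wrist_force'])
# expected lid front corner rise: print front-edge colour rows along the chest axis near the far half of the lid
f=np.array([np.cos(.171),np.sin(.171),0]);l=np.array([-f[1],f[0],0]);H=np.array([.653,.041,.09])
for th in(0,8,16,24,32):
    t=np.radians(th);e=H+.07*l+.19*(-f*np.cos(t)+np.array([0,0,1])*np.sin(t));print(th,proj(c,e).round(1))
p0=proj(c,H+.07*l-.19*f);p1=proj(c,H+.07*l-.1*f)
for k in np.linspace(-.3,1,27):
    p=p0+(p1-p0)*k;print(p.round(0),c['img'][int(p[1]+.5),int(p[0]+.5)].tolist(),end=';')
E
```

```text
shift [-0.008 -0.001 -0.171] turn [ 0.005 -0.005  0.003]
[ 0.49574956 -0.04329588  0.09098753] [-11.78686115  -0.83131997   2.72252376]
0 [265.4 189.7]
8 [265.4 188.3]
16 [265.1 185.8]
24 [264.7 182.2]
32 [264.  177.6]
[267. 197.] [243, 226, 197];[267. 196.] [203, 156, 123];[266. 195.] [154, 92, 58];[266. 193.] [160, 95, 56];[266. 192.] [158, 92, 54];[266. 191.] [158, 93, 54];[265. 190.] [158, 93, 53];[265. 189.] [159, 92, 54];[265. 187.] [167, 97, 57];[265. 186.] [188, 112, 62];[264. 185.] [245, 169, 90];[264. 184.] [250, 184, 99];[264. 182.] [246, 170, 90];[264. 181.] [242, 162, 87];[263. 180.] [244, 167, 89];[263. 179.] [244, 167, 89];[263. 178.] [244, 169, 89];[263. 176.] [242, 164, 87];[262. 175.] [245, 169, 90];[262. 174.] [247, 174, 93];[262. 173.] [247, 173, 91];[262. 172.] [247, 173, 92];[261. 170.] [246, 171, 91];[261. 169.] [248, 175, 92];[261. 168.] [250, 179, 94];[261. 167.] [250, 182, 97];[260. 166.] [249, 177, 95];
```

The top view puts the lid edge near row 186, so the lid is at about 16 degrees as planned. Continuing along the arc.

step_arm(series=[{"grip": 1,"x": 0.03,"y": 0,"z": -0.02,"ax": 0,"ay": 0,"az": 0},{"grip": 1,"x": 0.053,"y": 0,"z": -0.037,"ax": 0,"ay": 0,"az": 0},{"grip": 1,"x": 0.075,"y": 0,"z": -0.053,"ax": 0,"ay": 0,"az": 0},{"grip": 1,"x": 0.097,"y": 0,"z": -0.067,"ax": 0,"ay": 0,"az": 0},{"grip": 1,"x": 0.12,"y": 0,"z": -0.079,"ax": 0,"ay": 0,"az": 0},{"grip": 1,"x": 0.144,"y": 0,"z": -0.09,"ax": 0,"ay": 0,"az": 0},{"grip": 1,"x": 0.17,"y": 0,"z": -0.099,"ax": 0,"ay": 0,"az": 0},{"grip": 1,"x": 0.195,"y": 0,"z": -0.107,"ax": 0,"ay": 0,"az": 0}])

```text
time: 16.25
tool_pos: [0.5573, -0.0327, 0.1839]
tcp_rot: [-2.998, -0.257, -0.76]
wrist_force: [-1.4, -0.4, -1.3]
width: -0.001
grip_force: 0.8
```

```bash
python3 lid.py 62 | tail -1
python3 - <<'E'
from h import *
print(bot.read_state()['wrist_force'],bot.read_state()['tool_pos'])
E
```

```text
shift [-0.21  -0.003 -0.064] turn [ 0.008 -0.014  0.003]
[-1.41167373 -0.41768688 -1.29997345] [ 0.55730826 -0.03273699  0.18387103]
```

step_arm(series=[{"grip": 1,"x": 0.025,"y": 0,"z": -0.006,"ax": 0,"ay": 0,"az": 0},{"grip": 1,"x": 0.05,"y": 0,"z": -0.01,"ax": 0,"ay": 0,"az": 0},{"grip": 1,"x": 0.075,"y": 0,"z": -0.011,"ax": 0,"ay": 0,"az": 0},{"grip": 1,"x": 0.1,"y": 0,"z": -0.011,"ax": 0,"ay": 0,"az": 0},{"grip": 1,"x": 0.122,"y": 0,"z": -0.009,"ax": 0,"ay": 0,"az": 0},{"grip": 1,"x": 0.145,"y": 0,"z": -0.005,"ax": 0,"ay": 0,"az": 0},{"grip": 1,"x": 0.167,"y": 0,"z": 0.0,"ax": 0,"ay": 0,"az": 0},{"grip": 1,"x": 0.188,"y": 0,"z": 0.005,"ax": 0,"ay": 0,"az": 0},{"grip": 1,"x": 0.205,"y": 0,"z": 0.012,"ax": 0,"ay": 0,"az": 0},{"grip": 1,"x": 0.222,"y": 0,"z": 0.019,"ax": 0,"ay": 0,"az": 0},{"grip": 1,"x": 0.24,"y": 0,"z": 0.028,"ax": 0,"ay": 0,"az": 0}])

```text
time: 17.35
tool_pos: [0.6676, -0.0133, 0.2275]
tcp_rot: [-2.998, -0.258, -0.759]
wrist_force: [-0.8, -0.7, -0.0]
width: 0.003
grip_force: 0.1
```

step_arm(series=[{"grip": 1,"x": 0.01,"y": 0,"z": 0.005,"ax": 0,"ay": 0,"az": 0},{"grip": 1,"x": 0.02,"y": 0,"z": 0.012,"ax": 0,"ay": 0,"az": 0},{"grip": 1,"x": 0.03,"y": 0,"z": 0.018,"ax": 0,"ay": 0,"az": 0},{"grip": 1,"x": 0.04,"y": 0,"z": 0.025,"ax": 0,"ay": 0,"az": 0},{"grip": 1,"x": 0.05,"y": 0,"z": 0.033,"ax": 0,"ay": 0,"az": 0},{"grip": 1,"x": 0.058,"y": 0,"z": 0.04,"ax": 0,"ay": 0,"az": 0},{"grip": 1,"x": 0.058,"y": 0,"z": 0.04,"ax": 0,"ay": 0,"az": 0}])

```text
time: 18.05
tool_pos: [0.7018, -0.0075, 0.2233]
tcp_rot: [-2.998, -0.258, -0.758]
wrist_force: [0.2, 0.1, 0.7]
width: 0.001
grip_force: 0.0
```

Run:
```python
from h import *
c=cam('top');s=bot.read_state();print(s['wrist_force'],s['tool_pos'])
cv2.imwrite('pics/l2.png',cv2.resize(c['img'][80:240,150:420],(800,474))[:,:,::-1])
```

```text
[ 0.00307598 -0.15231894  0.30909229] [ 0.70144168 -0.00747969  0.22327198]
```

step_arm(series=[{"grip": 1,"x": -0.02,"y": 0,"z": -0.1,"ax": 0,"ay": 0,"az": 0},{"grip": 1,"x": -0.1,"y": 0,"z": -0.18,"ax": 0,"ay": 0,"az": 0},{"grip": 1,"x": -0.17,"y": 0,"z": -0.24,"ax": 0,"ay": 0,"az": 0},{"grip": 0,"x": -0.25,"y": 0,"z": -0.3,"ax": 0,"ay": 0,"az": 0},{"grip": -0.4,"x": -0.3,"y": 0,"z": -0.32,"ax": 0,"ay": 0,"az": 0},{"grip": -0.4,"x": -0.3,"y": 0,"z": -0.32,"ax": 0,"ay": 0,"az": 0}])

```text
time: 18.7
tool_pos: [0.4935, -0.0431, 0.2933]
tcp_rot: [-2.999, -0.256, -0.761]
wrist_force: [0.2, -0.2, -0.2]
width: 0.505
grip_force: 0.0
```

Run:
```python
from h import *
T,S=cam('top'),cam('side')
f=np.array([np.cos(.171),np.sin(.171),0]);l=np.array([-f[1],f[0],0]);u=np.array([0,0,1.]);H=np.array([.653,.041,.09])
for nm,c in(('top',T),('side',S)):
  for th in(0,95,106):
    t=np.radians(th);print(nm,th,[(round(r,2),c['img'][tuple(proj(c,H-.0*l+y*l+r*(-f*np.cos(t)+u*np.sin(t))+.0*u)[::-1].round().astype(int))].tolist()) for y in(.08,) for r in(.06,.12,.175,.185,.195,.21)])
s=bot.read_state();print(s['tool_pos'],s['q'].round(2))
d,a=rel([.521,.30,.30],down(np.radians(-97.2)));print(d.round(3),a.round(3))
```

```text
top 0 [(0.06, [172, 102, 54]), (0.12, [179, 108, 58]), (0.17, [154, 90, 53]), (0.18, [155, 90, 53]), (0.2, [153, 89, 52]), (0.21, [152, 92, 59])]
top 95 [(0.06, [170, 101, 55]), (0.12, [166, 99, 54]), (0.17, [173, 104, 55]), (0.18, [169, 102, 56]), (0.2, [172, 103, 55]), (0.21, [166, 99, 54])]
top 106 [(0.06, [159, 93, 51]), (0.12, [180, 107, 57]), (0.17, [179, 108, 59]), (0.18, [187, 113, 61]), (0.2, [242, 165, 86]), (0.21, [166, 98, 56])]
side 0 [(0.06, [80, 63, 53]), (0.12, [146, 97, 69]), (0.17, [127, 87, 61]), (0.18, [135, 90, 66]), (0.2, [136, 87, 65]), (0.21, [136, 89, 65])]
side 95 [(0.06, [152, 101, 68]), (0.12, [160, 108, 71]), (0.17, [128, 99, 71]), (0.18, [106, 133, 98]), (0.2, [130, 158, 114]), (0.21, [116, 170, 126])]
side 106 [(0.06, [144, 98, 68]), (0.12, [159, 106, 72]), (0.17, [167, 112, 77]), (0.18, [175, 116, 78]), (0.2, [163, 146, 104]), (0.21, [116, 172, 127])]
[ 0.49615923 -0.04292073  0.29376142] [-0.3  -0.47  2.19  0.26  0.99  1.01]
[ 0.152 -0.668  0.065] [-0.131 -0.944  0.554]
```

The lid edge shows at r≈0.19 along the 106° line in both views, so the lid is on its stop. Moving to the flashlight.

step_arm(series=[{"grip": -0.4,"x": 0.02,"y": -0.08,"z": 0.01,"ax": -0.02,"ay": -0.15,"az": 0.09},{"grip": -0.4,"x": 0.04,"y": -0.17,"z": 0.02,"ax": -0.04,"ay": -0.3,"az": 0.18},{"grip": -0.4,"x": 0.06,"y": -0.26,"z": 0.03,"ax": -0.06,"ay": -0.45,"az": 0.26},{"grip": -0.4,"x": 0.08,"y": -0.35,"z": 0.04,"ax": -0.08,"ay": -0.6,"az": 0.35},{"grip": -0.4,"x": 0.1,"y": -0.44,"z": 0.05,"ax": -0.1,"ay": -0.75,"az": 0.44},{"grip": -0.4,"x": 0.12,"y": -0.53,"z": 0.06,"ax": -0.12,"ay": -0.88,"az": 0.52},{"grip": -0.4,"x": 0.14,"y": -0.61,"z": 0.065,"ax": -0.13,"ay": -0.94,"az": 0.55},{"grip": -0.4,"x": 0.15,"y": -0.67,"z": 0.065,"ax": -0.13,"ay": -0.94,"az": 0.55},{"grip": -0.4,"x": 0.15,"y": -0.67,"z": 0.065,"ax": -0.13,"ay": -0.94,"az": 0.55}])

```text
time: 19.7
tool_pos: [0.5204, 0.3066, 0.297]
tcp_rot: [-3.135, 0.185, 0.003]
wrist_force: [0.1, -0.5, -0.2]
width: 0.703
grip_force: 0.0
```

Run:
```python
from h import *
go(.521,.379,.22,82.8)
```

```text
shift [-0.0155 -0.1437  0.1543] turn [-0.003  0.004  0.015]
```

step_arm(series=[{"grip": -0.4,"x": -0.015,"y": -0.08,"z": 0.06,"ax": 0,"ay": 0,"az": 0.015},{"grip": -0.4,"x": -0.015,"y": -0.144,"z": 0.14,"ax": 0,"ay": 0,"az": 0.015},{"grip": -0.4,"x": -0.015,"y": -0.144,"z": 0.154,"ax": 0,"ay": 0,"az": 0.015},{"grip": -0.4,"x": -0.015,"y": -0.144,"z": 0.154,"ax": 0,"ay": 0,"az": 0.015}])

```text
time: 20.1
tool_pos: [0.5197, 0.3731, 0.218]
tcp_rot: [3.131, -0.202, -0.008]
wrist_force: [0.2, -1.3, -0.7]
width: 0.7
grip_force: 0.0
```

Run:
```python
from h import *
c=cam('wrist');cv2.imwrite('pics/f1.png',c['img'][:,:,::-1])
i=c['img'].astype(int);sat=(i.max(2)-i.min(2))/(i.max(2)+1)
print('expected',proj(c,np.array([.521,.379,.03])))
s=bot.read_state();R=Ro.from_rotvec(s['tcp_rot']);print(s['tool_pos'])
white=((sat<.3)&(i.max(2)>150)).astype(np.uint8);blk=((sat<.35)&(i.max(2)<85)).astype(np.uint8)
for nm,m in(('white',white),('blk',blk)):
    n,l,st,ce=cv2.connectedComponentsWithStats(cv2.morphologyEx(m,cv2.MORPH_OPEN,np.ones((3,3))))
    for k in range(1,n):
        if st[k,4]>250:
            r=cv2.minAreaRect(np.argwhere(l==k)[:,::-1].astype(np.float32));print(nm,st[k],np.round(r[0]),np.round(r[1]),round(r[2]),onz(c,r[0],.03).round(3))
```

```text
expected [249.59662748 162.2358174 ]
[0.5208791  0.37316403 0.22056827]
white [ 233  136   30   75 2065] [248. 173.] [74. 29.] 90 [0.509 0.383 0.03 ]
white [320 178  32  32 915] [336. 194.] [29. 33.] 85 [0.471 0.284 0.03 ]
white [ 465  195   47   99 2872] [488. 244.] [98. 46.] 90 [0.377 0.088 0.03 ]
white [  0 250  28  73 572] [  8. 286.] [74. 14.] 68 [0.396 0.728 0.03 ]
blk [ 305   72   54  143 3067] [332. 143.] [140.  52.] 86 [0.531 0.285 0.03 ]
blk [ 228   94   39   42 1552] [247. 114.] [41. 38.] 90 [0.574 0.375 0.03 ]
blk [232 206  35  22 574] [249. 216.] [21. 34.] 90 [0.456 0.388 0.03 ]
blk [    0   236   512   148 38162] [255. 310.] [511. 147.] 0 [0.325 0.398 0.03 ]
```

The barrel is centred under the hand at (248,173), with ends at (247,114) and (249,216). The radio at (332,143) is clear. Descending, with a y correction.

step_arm(series=[{"grip": -0.4,"x": 0,"y": -0.016,"z": 0.1,"ax": 0,"ay": 0,"az": 0},{"grip": -0.4,"x": 0,"y": -0.016,"z": 0.2,"ax": 0,"ay": 0,"az": 0},{"grip": -0.4,"x": 0,"y": -0.016,"z": 0.29,"ax": 0,"ay": 0,"az": 0},{"grip": -0.4,"x": 0,"y": -0.016,"z": 0.36,"ax": 0,"ay": 0,"az": 0},{"grip": -0.4,"x": 0,"y": -0.016,"z": 0.4,"ax": 0,"ay": 0,"az": 0},{"grip": -0.4,"x": 0,"y": -0.016,"z": 0.42,"ax": 0,"ay": 0,"az": 0},{"grip": -0.4,"x": 0,"y": -0.016,"z": 0.43,"ax": 0,"ay": 0,"az": 0},{"grip": -0.4,"x": 0,"y": -0.016,"z": 0.43,"ax": 0,"ay": 0,"az": 0}])

```text
time: 20.95
tool_pos: [0.5236, 0.3821, 0.0085]
tcp_rot: [-3.133, 0.206, -0.003]
wrist_force: [0.3, -0.4, 0.7]
width: 0.697
grip_force: 0.0
```

step_arm(series=[{"grip": -0.4,"x": 0,"y": 0,"z": 0.012,"ax": 0,"ay": 0,"az": 0},{"grip": -0.4,"x": 0,"y": 0,"z": 0.024,"ax": 0,"ay": 0,"az": 0},{"grip": -0.4,"x": 0,"y": 0,"z": 0.03,"ax": 0,"ay": 0,"az": 0},{"grip": -0.4,"x": 0,"y": 0,"z": 0.03,"ax": 0,"ay": 0,"az": 0}])

```text
time: 21.35
tool_pos: [0.5217, 0.3817, -0.0086]
tcp_rot: [-3.135, 0.204, 0.001]
wrist_force: [-0.1, 0.2, 0.0]
width: 0.7
grip_force: 0.0
```

step_arm(series=[{"grip": 0.1,"x": 0,"y": 0,"z": 0,"ax": 0,"ay": 0,"az": 0},{"grip": 0.2,"x": 0,"y": 0,"z": 0,"ax": 0,"ay": 0,"az": 0},{"grip": 0.4,"x": 0,"y": 0,"z": 0,"ax": 0,"ay": 0,"az": 0},{"grip": 0.5,"x": 0,"y": 0,"z": 0,"ax": 0,"ay": 0,"az": 0},{"grip": 0.5,"x": 0,"y": 0,"z": 0,"ax": 0,"ay": 0,"az": 0},{"grip": 0.5,"x": 0,"y": 0,"z": 0,"ax": 0,"ay": 0,"az": 0}], force=50)

```text
time: 21.95
tool_pos: [0.5225, 0.3822, -0.0076]
tcp_rot: [-3.134, 0.204, -0.001]
wrist_force: [-0.1, -0.1, 3.3]
width: 0.352
grip_force: 50.0
```

Gripped: width 0.35, 50 N. Lifting.

step_arm(series=[{"grip": 0.5,"x": 0,"y": 0,"z": -0.03,"ax": 0,"ay": 0,"az": 0},{"grip": 0.5,"x": 0,"y": 0,"z": -0.1,"ax": 0,"ay": 0,"az": 0},{"grip": 0.5,"x": 0,"y": 0,"z": -0.19,"ax": 0,"ay": 0,"az": 0},{"grip": 0.5,"x": 0,"y": 0,"z": -0.28,"ax": 0,"ay": 0,"az": 0},{"grip": 0.5,"x": 0,"y": 0,"z": -0.37,"ax": 0,"ay": 0,"az": 0.2},{"grip": 0.5,"x": 0,"y": 0,"z": -0.44,"ax": 0,"ay": 0,"az": 0.4},{"grip": 0.5,"x": 0,"y": 0,"z": -0.46,"ax": 0,"ay": 0,"az": 0.6},{"grip": 0.5,"x": 0,"y": 0,"z": -0.46,"ax": 0,"ay": 0,"az": 0.8},{"grip": 0.5,"x": 0,"y": 0,"z": -0.46,"ax": 0,"ay": 0,"az": 1}])

```text
time: 22.85
tool_pos: [0.5439, 0.338, 0.2185]
tcp_rot: [-2.962, 0.818, 0.078]
wrist_force: [-0.2, 0.1, -3.0]
width: 0.351
grip_force: 49.9
```

Run:
```python
from h import *
s=bot.read_state();print(s['q'].round(2),Ro.from_rotvec(s['tcp_rot']).as_matrix().round(2).tolist(),s['width'])
d,a=rel([.572,.03,.24],down(np.radians(9.8)));print(d.round(3),a.round(3))
```

```text
[0.47 0.18 1.68 0.09 1.27 2.55] [[0.86, -0.51, -0.03], [-0.51, -0.86, 0.08], [-0.07, -0.05, -1.0]] 0.35104630789102803
[ 0.36   0.496 -0.093] [-0.198 -0.047 -4.352]
```

I turned the wrong way and joint 6 reached its range end, where the pose saturates. Reversing the turn.

step_arm(series=[{"grip": 0.5,"x": 0.04,"y": 0.04,"z": -0.04,"ax": -0.1,"ay": -0.02,"az": -0.25},{"grip": 0.5,"x": 0.08,"y": 0.1,"z": -0.08,"ax": -0.2,"ay": -0.05,"az": -0.5},{"grip": 0.5,"x": 0.14,"y": 0.2,"z": -0.09,"ax": -0.2,"ay": -0.05,"az": -0.75},{"grip": 0.5,"x": 0.2,"y": 0.28,"z": -0.09,"ax": -0.2,"ay": -0.05,"az": -0.97},{"grip": 0.5,"x": 0.2,"y": 0.28,"z": -0.09,"ax": -0.2,"ay": -0.05,"az": -0.97}])

```text
time: 23.35
tool_pos: [0.5584, 0.1591, 0.2479]
tcp_rot: [3.12, -0.042, -0.135]
wrist_force: [-0.6, 0.3, -2.7]
width: 0.355
grip_force: 50.4
```

Run:
```python
from h import *
s=bot.read_state();print(s['q'].round(2),s['width'])
d,a=rel([.572,.03,.24],down(np.radians(9.8)));print(d.round(3),a.round(3))
```

```text
[0.23 0.13 1.69 0.   1.42 1.83] 0.3554479130963064
[0.036 0.257 0.018] [-0.118  0.153 -3.376]
```

Run:
```python
from h import *
for th in(-64,):
    d,a=rel([.572,.03,.24],down(np.radians(th)));print(d.round(3),a.round(3))
```

```text
[0.036 0.257 0.018] [-0.002  0.171 -0.918]
```

step_arm(series=[{"grip": 0.5,"x": 0.01,"y": 0.07,"z": 0,"ax": 0,"ay": 0.05,"az": -0.25},{"grip": 0.5,"x": 0.02,"y": 0.14,"z": 0,"ax": 0,"ay": 0.1,"az": -0.5},{"grip": 0.5,"x": 0.03,"y": 0.2,"z": 0,"ax": 0,"ay": 0.17,"az": -0.75},{"grip": 0.5,"x": 0.036,"y": 0.25,"z": 0,"ax": 0,"ay": 0.17,"az": -0.92},{"grip": 0.5,"x": 0.036,"y": 0.257,"z": 0,"ax": 0,"ay": 0.17,"az": -0.92}])

```text
time: 23.85
tool_pos: [0.5731, 0.0328, 0.2488]
tcp_rot: [-3.058, -0.706, -0.001]
wrist_force: [-0.3, 0.4, -2.2]
width: 0.352
grip_force: 50.5
```

step_arm(series=[{"grip": 0.5,"x": 0,"y": 0,"z": 0,"ax": 0,"ay": 0,"az": -0.27},{"grip": 0.5,"x": 0,"y": 0,"z": 0,"ax": 0,"ay": 0,"az": -0.54},{"grip": 0.5,"x": 0,"y": 0,"z": 0,"ax": 0,"ay": 0,"az": -0.8},{"grip": 0.5,"x": 0,"y": 0,"z": 0,"ax": 0,"ay": 0,"az": -1}])

```text
time: 24.25
tool_pos: [0.5731, 0.0363, 0.2485]
tcp_rot: [-2.765, -1.481, -0.002]
wrist_force: [-0.0, 0.6, -2.8]
width: 0.355
grip_force: 50.4
```

step_arm(series=[{"grip": 0.5,"x": 0,"y": 0,"z": 0,"ax": 0,"ay": 0,"az": -0.27},{"grip": 0.5,"x": 0,"y": 0,"z": 0,"ax": 0,"ay": 0,"az": -0.54},{"grip": 0.5,"x": 0,"y": 0,"z": 0,"ax": 0,"ay": 0,"az": -0.8},{"grip": 0.5,"x": 0,"y": 0,"z": 0,"ax": 0,"ay": 0,"az": -1}])

```text
time: 24.65
tool_pos: [0.5732, 0.0364, 0.2485]
tcp_rot: [-2.288, -2.147, -0.004]
wrist_force: [-0.5, 0.3, -1.9]
width: 0.354
grip_force: 50.4
```

Run:
```python
from h import *
s=bot.read_state();print(s['q'].round(2),s['width'],s['tool_pos'])
d,a=rel([.572,.03,.24],down(np.radians(9.8)));print(d.round(3),a.round(3))
```

```text
[0.02 0.05 1.77 0.   1.33 0.08] 0.35424979990257366 [0.57315213 0.03640344 0.24846306]
[-0.013 -0.001  0.017] [-0.001 -0.009 -0.448]
```

step_arm(series=[{"grip": 0.5,"x": -0.013,"y": 0,"z": 0.05,"ax": 0,"ay": 0,"az": -0.25},{"grip": 0.5,"x": -0.013,"y": 0,"z": 0.1,"ax": 0,"ay": 0,"az": -0.45},{"grip": 0.5,"x": -0.013,"y": 0,"z": 0.18,"ax": 0,"ay": 0,"az": -0.45},{"grip": 0.5,"x": -0.013,"y": 0,"z": 0.25,"ax": 0,"ay": 0,"az": -0.45},{"grip": 0.5,"x": -0.013,"y": 0,"z": 0.31,"ax": 0,"ay": 0,"az": -0.45},{"grip": 0.5,"x": -0.013,"y": 0,"z": 0.37,"ax": 0,"ay": 0,"az": -0.45},{"grip": 0.5,"x": -0.013,"y": 0,"z": 0.42,"ax": 0,"ay": 0,"az": -0.45},{"grip": 0.5,"x": -0.013,"y": 0,"z": 0.46,"ax": 0,"ay": 0,"az": -0.45},{"grip": 0.5,"x": -0.013,"y": 0,"z": 0.48,"ax": 0,"ay": 0,"az": -0.45},{"grip": 0.5,"x": -0.013,"y": 0,"z": 0.49,"ax": 0,"ay": 0,"az": -0.45},{"grip": 0.5,"x": -0.013,"y": 0,"z": 0.49,"ax": 0,"ay": 0,"az": -0.45}])

```text
time: 25.75
tool_pos: [0.5731, 0.03, 0.0035]
tcp_rot: [-2.025, -2.398, -0.005]
wrist_force: [-0.7, -0.5, -2.5]
width: 0.352
grip_force: 50.6
```

step_arm(series=[{"grip": 0.5,"x": 0,"y": 0,"z": 0.006,"ax": 0,"ay": 0,"az": 0},{"grip": 0.5,"x": 0,"y": 0,"z": 0.012,"ax": 0,"ay": 0,"az": 0},{"grip": 0.5,"x": 0,"y": 0,"z": 0.012,"ax": 0,"ay": 0,"az": 0}])

```text
time: 26.05
tool_pos: [0.5734, 0.0295, -0.002]
tcp_rot: [-2.025, -2.399, -0.005]
wrist_force: [-0.1, -0.6, -1.5]
width: 0.349
grip_force: 50.6
```

step_arm(series=[{"grip": 0.5,"x": 0,"y": 0,"z": 0.003,"ax": 0,"ay": 0,"az": 0},{"grip": 0.5,"x": 0,"y": 0,"z": 0.006,"ax": 0,"ay": 0,"az": 0},{"grip": 0.5,"x": 0,"y": 0,"z": 0.006,"ax": 0,"ay": 0,"az": 0}])

```text
time: 26.35
tool_pos: [0.573, 0.0295, -0.0056]
tcp_rot: [-2.025, -2.398, -0.004]
wrist_force: [0.3, 1.0, -2.2]
width: 0.356
grip_force: 50.6
```

step_arm(series=[{"grip": 0.5,"x": 0,"y": 0,"z": 0.002,"ax": 0,"ay": 0,"az": 0},{"grip": 0.5,"x": 0,"y": 0,"z": 0.004,"ax": 0,"ay": 0,"az": 0},{"grip": 0.5,"x": 0,"y": 0,"z": 0.004,"ax": 0,"ay": 0,"az": 0}])

```text
time: 26.65
tool_pos: [0.5732, 0.0295, -0.0075]
tcp_rot: [-2.025, -2.399, -0.005]
wrist_force: [0.3, -0.2, -2.3]
width: 0.352
grip_force: 50.8
```

step_arm(series=[{"grip": 0.5,"x": 0,"y": 0,"z": 0.002,"ax": 0,"ay": 0,"az": 0},{"grip": 0.5,"x": 0,"y": 0,"z": 0.003,"ax": 0,"ay": 0,"az": 0},{"grip": 0.5,"x": 0,"y": 0,"z": 0.003,"ax": 0,"ay": 0,"az": 0}])

```text
time: 26.95
tool_pos: [0.5733, 0.0295, -0.0076]
tcp_rot: [-2.025, -2.399, -0.005]
wrist_force: [-3.6, 0.5, 6.4]
width: 0.351
grip_force: 51.5
```

Contact at +6.4 N: the flashlight is on the chest floor. Releasing and withdrawing.

step_arm(series=[{"grip": 0.1,"x": 0,"y": 0,"z": 0,"ax": 0,"ay": 0,"az": 0},{"grip": -0.2,"x": 0,"y": 0,"z": 0,"ax": 0,"ay": 0,"az": 0},{"grip": -0.3,"x": 0,"y": 0,"z": 0,"ax": 0,"ay": 0,"az": 0},{"grip": -0.3,"x": 0,"y": 0,"z": 0,"ax": 0,"ay": 0,"az": 0},{"grip": -0.3,"x": 0,"y": 0,"z": 0,"ax": 0,"ay": 0,"az": 0},{"grip": -0.3,"x": 0,"y": 0,"z": -0.06,"ax": 0,"ay": 0,"az": 0},{"grip": -0.3,"x": 0,"y": 0,"z": -0.14,"ax": 0,"ay": 0,"az": 0},{"grip": -0.3,"x": 0,"y": 0,"z": -0.24,"ax": 0,"ay": 0,"az": 0},{"grip": -0.3,"x": 0,"y": 0,"z": -0.34,"ax": 0,"ay": 0,"az": 0},{"grip": -0.3,"x": 0,"y": 0,"z": -0.44,"ax": 0,"ay": 0,"az": 0},{"grip": -0.3,"x": 0,"y": 0,"z": -0.5,"ax": 0,"ay": 0,"az": 0},{"grip": -0.3,"x": 0,"y": 0,"z": -0.5,"ax": 0,"ay": 0,"az": 0}])

```text
time: 28.15
tool_pos: [0.577, 0.0286, 0.2483]
tcp_rot: [2.022, 2.395, 0.017]
wrist_force: [0.2, -0.7, 1.2]
width: 0.653
grip_force: 0.0
```

Run:
```python
from h import *
w=cam('wrist');t=cam('side')
cv2.imwrite('pics/end.png',np.hstack([cv2.resize(w['img'],(400,300)),cv2.resize(t['img'],(400,300))])[:,:,::-1])
s=bot.read_state();print(s['tool_pos'],s['wrist_force'],s['time'])
```

```text
[0.57356401 0.02856839 0.24193296] [ 0.05258234  0.30414101 -1.0222668 ] 28.25
```

View pics/end.png

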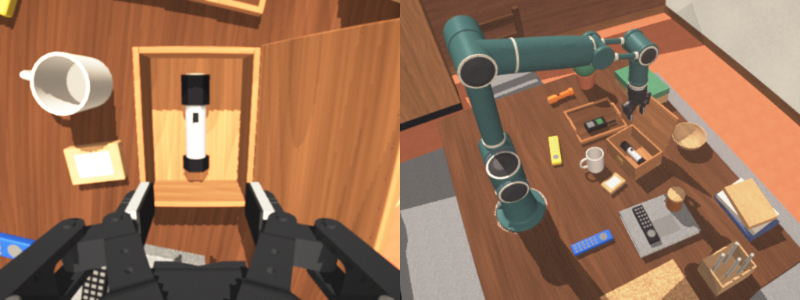

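The flashlight lies flat in the chest at (195,120), the lid is open on the right, and the remote is on the book at (645,225). The mug, cards, candle and radio look unmoved. Handing in.

```bash
python3 -c "
from workcell import bot
print(bot.finish_job())"
```

```text
the job is handed in; nothing more can be done
None
```

The job is handed in at about 28 s; no verdict came back, but the last pictures show the remote flat on the book, the lid open on its stop, the flashlight on the chest floor, and the mug, cards, candle and radio apparently unmoved.

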